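Put the impact sockets back in the socket tray in order of size

ROBOT

A 6-joint arm with a two-finger parallel gripper is mounted at the origin on the work surface. World frame = base frame: x ahead of the robot, y to its left, z up, the work surface at z = 0. Lengths are in m, angles in rad, forces in N, time in s.
With the tool pointing down it reaches from about 0.275 to 0.825 m from the base axis. Payload 4.9 kg.
Tool frame: the origin (TCP) lies between the finger pads; the fingertips stand tips_ahead ahead of it and the grasp point (between the pads) lies 8 mm behind it (tips_ahead is the distance from the TCP to the fingertips, in m); z points along the fingers, y is the direction in which the jaws open and shut (so a half turn about z gives the same grasp; the last joint's range is limited). The gripper opens to 85 mm and grips with 20 to 120 N. Pads are 22 mm wide; open, the fingers measure 114 mm over their backs; the gripper's body (76 mm by 85 mm) begins 54 mm behind the grasp point. The pads swing forward as they close: fully open they stand 13 mm farther back than shut.
Start: joints at [-1.367, 0.326, -0.193, 1.052, 0, 1.437], TCP at [0.182, -0.519, 0.242] pointing down, gripper open.
Joint ranges: [-2.65, 2.65], [-0.97, 1.79], [-1.3, 1.35], [-1.93, 2.1], [-1.47, 1.37], [-3.14, 3.14]. Speed limits (rad/s): [2.57, 2.57, 3.14, 3.14, 3.14, 3.14].

INTERFACE

Orientations are given as a 3x3 rotation matrix whose columns are the frame's x, y, z axes.
In Python, from workcell import read_state, read_camera, get_calibration, close_job, tips_ahead gives the robot as it stands. The module is installed in compiled form; this text tells all that it offers.
- The arm moves only by the shell command python3 -m crank 'ROWS' [FORCE]. ROWS is JSON, a list of rows, each an object of numbers: "hand": the gripper command: -1 is fully open, 1 is shut, values between are in proportion; "x", "y", "z": the shift along the tool's x, y, z in mm; "ax", "ay", "az": the turn, a rotation vector about the tool's x, y, z in degrees. In form: [{"hand": .., "x": .., "y": .., "z": .., "ax": .., "ay": .., "az": ..}, ...]. A call has exactly 8 rows; each row shifts and turns the commanded pose from where the row before left it, along the tool's axes as they then stand; what a row does not reach is not made up. A row lasts 1/10 s, in which the tool goes at most 50 mm and 8.59 degrees, less where a joint would pass 70% of its speed; a pose out of reach is approached as far as the arm can. A call with a gripper value outside its range is refused whole. The fingers move at their own pace and stop on an object; FORCE is the grip in N (left out, the last holds). Time passes only in rows, so rows that do not move let the fingers close, or fill a call up. It gives the time, the measured TCP pose, the force and the opening at its end, in the units of the state.
- read_state(): the state, without advancing time (a new reading comes with each control period).
- read_camera(name): name is "side" or "top" or "wrist"; returns (picture, depth): 480x640x3 uint8, red, green, blue; 480x640 float32, m along the optical axis (not along the pixel's ray), 0 where there is no reading.
- get_calibration(name): a dict with "intrinsics" (3x3 intrinsics, pixels), "T" (4x4, takes a point from camera to world coordinates); the wrist camera has in their place "mount" (4x4, takes a point from camera to tool coordinates, whose origin is the TCP and whose axes are the flange's). Camera axes: x right, y up, looking along -z (the intrinsics and any distortion apply to the point x, -y, -z); pixel columns grow to the right and rows downward; lengths in m; the calibration is good to about 2 mm. The wrist camera is an equidistant fisheye: a pixel r from the principal point sees the ray r / f radians off the axis. A picture is of the moment at which its call begins: read the wrist's pose just before it. get_calibration takes no time and is no camera call.
- close_job(): hands the job in, once; it reports no verdict.
The state is a dict: "clock": time; "qpos": joint angles; "qd": joint speeds; "joint_torque": joint torques, N m; "eef_pos": TCP position; "eef_rot": TCP orientation; "force": force on the tool from outside, world axes, zero at the start; "ft_torque": the same for the moment, N m; "finger_gap": finger opening in m.
Only numpy, scipy, OpenCV 4.12 (cv2) and the standard library are available. Lean on these libraries where they do the work, as an engineer would, in place of code of your own. Each camera call takes 0.05 s, during which the arm holds its last target. There are 200 camera calls.

TASK

Put the four loose impact sockets back into the red socket tray, one to a bay, in order of size: the smallest in the bay next to the carrying handle, the largest in the bay farthest from it. Set each one down, without dropping it, upright in the middle of its bay with its open hexagon mouth up, and do not knock over any socket or disturb the jar of screws.

Things in the scene. Friction and masses are not known exactly. Their poses are not given: they have to be found in the camera images.
- socket10_mid (a point): The smallest of the four loose deep impact sockets: dark steel, round, standing upright on the bench with its 10 mm hexagon mouth up; body 18 mm in diameter, 80 mm tall; its lower end, the 30 mm round drive end, is thicker up to 28 mm above the foot and tapers to the 18 mm body by 33 mm; grip it above that. The point is its centre, 40 mm above its foot; z up along its axis.
- socket17_mid (a point): The second smallest of the four loose deep impact sockets: dark steel, round, standing upright on the bench with its 17 mm hexagon mouth up; body 27 mm in diameter, 80 mm tall; its lower end, the 30 mm round drive end, is thicker up to 28 mm above the foot and tapers to the 27 mm body by 33 mm; grip it above that. The point is its centre, 40 mm above its foot; z up along its axis.
- socket24_mid (a point): The second largest of the four loose deep impact sockets: dark steel, round, standing upright on the bench with its 24 mm hexagon mouth up; body 36 mm in diameter, 80 mm tall; the body is straight from foot to mouth. The point is its centre, 40 mm above its foot; z up along its axis.
- socket32_mid (a point): The largest of the four loose deep impact sockets: dark steel, round, standing upright on the bench with its 32 mm hexagon mouth up; body 46 mm in diameter, 80 mm tall; the body is straight from foot to mouth. The point is its centre, 40 mm above its foot; z up along its axis.
- bay1: Bay next to the carrying handle of the fixed red tray. Four square bays in a row, 62 mm clear, 65 mm apart; their 3 mm walls stand 9 mm above the grey floor. A steel bow handle (37 mm high) stands 24 mm beyond the row's end at bay1. Origin: centre of the bay's floor, 4 mm above the bench; x along the row towards the handle, y across it, z up.
- bay2: Bay second from the handle of the fixed red tray. Four square bays in a row, 62 mm clear, 65 mm apart; their 3 mm walls stand 9 mm above the grey floor. A steel bow handle (37 mm high) stands 24 mm beyond the row's end at bay1. Origin: centre of the bay's floor, 4 mm above the bench; x along the row towards the handle, y across it, z up.
- bay3: Bay third from the handle of the fixed red tray. Four square bays in a row, 62 mm clear, 65 mm apart; their 3 mm walls stand 9 mm above the grey floor. A steel bow handle (37 mm high) stands 24 mm beyond the row's end at bay1. Origin: centre of the bay's floor, 4 mm above the bench; x along the row towards the handle, y across it, z up.
- bay4: Bay farthest from the handle of the fixed red tray. Four square bays in a row, 62 mm clear, 65 mm apart; their 3 mm walls stand 9 mm above the grey floor. A steel bow handle (37 mm high) stands 24 mm beyond the row's end at bay1. Origin: centre of the bay's floor, 4 mm above the bench; x along the row towards the handle, y across it, z up.
- jar_mid (a point): An amber glass jar of screws with a metal cap, 56 mm in diameter, 69 mm tall, standing on the bench among the sockets; not part of the job. The point is its centre, half-way up.
Things that resemble listed ones, but are neither listed nor needed, are in the scene too. What is shaped like the part that bears socket32_mid but blue is not meant.

How it is judged:
At the end, for the whole second after the job is handed in: Each socket stands on the floor of its own bay (smallest next to the handle, then in order of size), mouth up, its centre within 12 mm of the bay's centre sideways and within 4 mm of standing height, leaning less than 0.08 rad, released and at rest (horizontal distance between socket10_mid and bay1 below 0.012 m and z of socket10_mid in the frame of bay1 between 0.036 and 0.044 m and angle between each of socket10_mid, socket17_mid, socket24_mid, socket32_mid's own z axis and vertical below 0.08 rad and linear speed of each of socket10, socket17, socket24, socket32 below 0.02 m/s and contact force between the fingers and socket10 below 0.1 N and horizontal distance between socket17_mid and bay2 below 0.012 m and z of socket17_mid in the frame of bay2 between 0.036 and 0.044 m and contact force between the fingers and socket17 below 0.1 N and horizontal distance between socket24_mid and bay3 below 0.012 m and z of socket24_mid in the frame of bay3 between 0.036 and 0.044 m and contact force between the fingers and socket24 below 0.1 N and horizontal distance between socket32_mid and bay4 below 0.012 m and z of socket32_mid in the frame of bay4 between 0.036 and 0.044 m and contact force between the fingers and socket32 below 0.1 N); the robot touches nothing.
It fails at once if a socket is dropped: it moves faster than 0.65 m/s with no finger touching it (a fall of about 20 mm) ((linear speed of socket10 above 0.65 m/s and contact force between the fingers and socket10 below 0.05 N) or (linear speed of socket17 above 0.65 m/s and contact force between the fingers and socket17 below 0.05 N) or (linear speed of socket24 above 0.65 m/s and contact force between the fingers and socket24 below 0.05 N) or (linear speed of socket32 above 0.65 m/s and contact force between the fingers and socket32 below 0.05 N)).
It fails at once if a socket is knocked over (leans more than 0.8 rad) (angle between any of socket10_mid, socket17_mid, socket24_mid, socket32_mid's own z axis and vertical above 0.8 rad).
It fails at once if the jar of screws is disturbed: moved more than 25 mm or leaning more than 0.5 rad (distance of jar_mid from where it was at the start of the episode above 0.025 m or angle between jar_mid's own z axis and vertical above 0.5 rad).
It also fails if it takes over 115 s, if anything falls off the work surface, if the arm or the gripper's body presses on something with over 40 N, if the wrist force passes 120 N, or if a joint passes its speed limit or range.

## Working session

There is one attempt and no reset: what is moved stays moved. The work goes in short steps, Python scripts to look and compute and a shell command to move; the robot and the scene stay as the last step left them, time stands still between calls to the robot, and variables do not carry over. Pictures are saved under pics/ and viewed, about 12 in all and at most 16, crops included, and the job is handed in when it is done.

```bash
mkdir -p pics; cat > h.py <<'E'
import numpy as np, cv2
from workcell import *
def snap(name,fn):
    p,d=read_camera(name); cv2.imwrite('pics/'+fn+'.png',p[:,:,::-1]); np.save('pics/'+fn+'.npy',d); return p,d
def ray(name,u,v):
    c=get_calibration(name);K=np.array(c['intrinsics']);T=np.array(c['T'])
    r=np.array([(u-K[0,2])/K[0,0],-(v-K[1,2])/K[1,1],-1.]); return T[:3,3],T[:3,:3]@r
def at_z(name,u,v,z):
    o,r=ray(name,u,v); return o+r*(z-o[2])/r[2]
def at_d(name,u,v,d):
    o,r=ray(name,u,v); return o+r*d
E
python3 - <<'E'
from h import *
np.set_printoptions(precision=4,suppress=True)
s=read_state(); print(s['eef_pos'],s['eef_rot'],s['finger_gap'],tips_ahead() if callable(tips_ahead) else tips_ahead)
for n in('top','side'):
    print(n,get_calibration(n)); snap(n,n+'0')
print(get_calibration('wrist'))
E
```

```text
[ 0.1822 -0.5183  0.2415] [[ 0.9435  0.3314 -0.0003]
 [ 0.3314 -0.9435  0.0018]
 [ 0.0003 -0.0018 -1.    ]] 0.0853546766365183 0.011
top {'intrinsics': array([[533.1161,   0.    , 318.4961],
       [  0.    , 533.1161, 240.4666],
       [  0.    ,   0.    ,   1.    ]]), 'T': array([[-0.0282,  0.9834, -0.1792,  0.3441],
       [-0.9994, -0.0315, -0.0159, -0.0143],
       [-0.0213,  0.1787,  0.9837,  1.1564],
       [ 0.    ,  0.    ,  0.    ,  1.    ]])}
side {'intrinsics': array([[452.4135,   0.    , 322.6071],
       [  0.    , 452.4135, 239.5113],
       [  0.    ,   0.    ,   1.    ]]), 'T': array([[ 0.8906,  0.3511, -0.289 ,  0.286 ],
       [-0.4547,  0.6888, -0.5646, -0.5416],
       [ 0.0008,  0.6343,  0.7731,  0.7767],
       [ 0.    ,  0.    ,  0.    ,  1.    ]])}
{'intrinsics': array([[371.6483,   0.    , 320.283 ],
       [  0.    , 371.6483, 245.0356],
       [  0.    ,   0.    ,   1.    ]]), 'mount': array([[-0.0003,  0.9632,  0.2688,  0.0692],
       [ 1.    ,  0.0001,  0.0006,  0.    ],
       [ 0.0006,  0.2688, -0.9632, -0.1315],
       [ 0.    ,  0.    ,  0.    ,  1.    ]])}
```

View pics/top0.png

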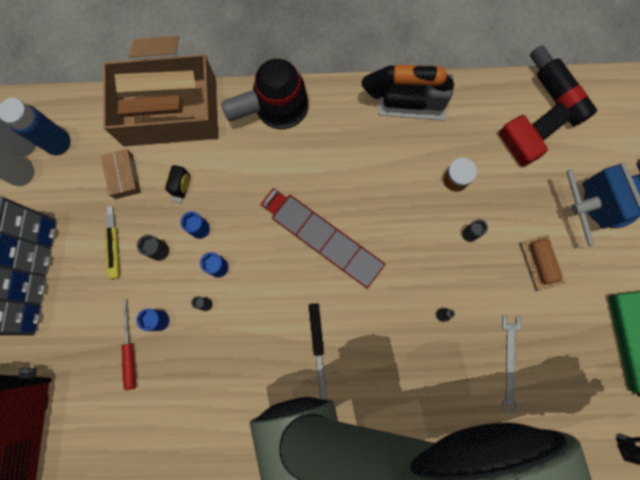

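View pics/side0.png

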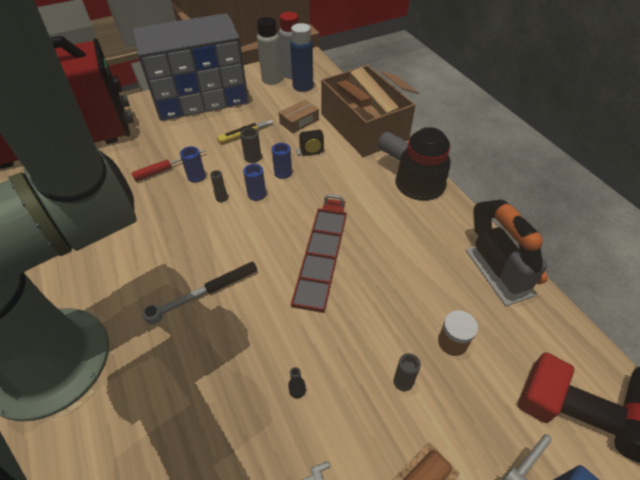

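Candidates in the top view:
- Dark sockets: (153,246), (475,230), (202,303), (445,314).
- Blue look-alikes, not meant: (194,224), (213,264), (152,319).
- Jar: (461,173).
- Tray: (270,200) handle to (365,268).

Next I check the dark ones enlarged.

```bash
python3 - <<'E'
from h import *
im=cv2.imread('pics/top0.png')
def c(u,v,w=26,s=7): 
    return cv2.resize(im[v-w:v+w,u-w:u+w],(390,290) if 0 else (300,300),interpolation=cv2.INTER_CUBIC)
a=np.hstack([c(153,246,25),c(475,230,25)]);b=np.hstack([c(202,303,25),c(445,314,25)])
cv2.imwrite('pics/c1.png',np.vstack([a,b]))
t=cv2.resize(im[180:300,250:400],(800,640),interpolation=cv2.INTER_CUBIC)[:600]
t=cv2.resize(im[182:294,255:395],(750,600),interpolation=cv2.INTER_CUBIC)
cv2.imwrite('pics/c2.png',t)
E
```

```text
(no output)
```

View pics/c1.png

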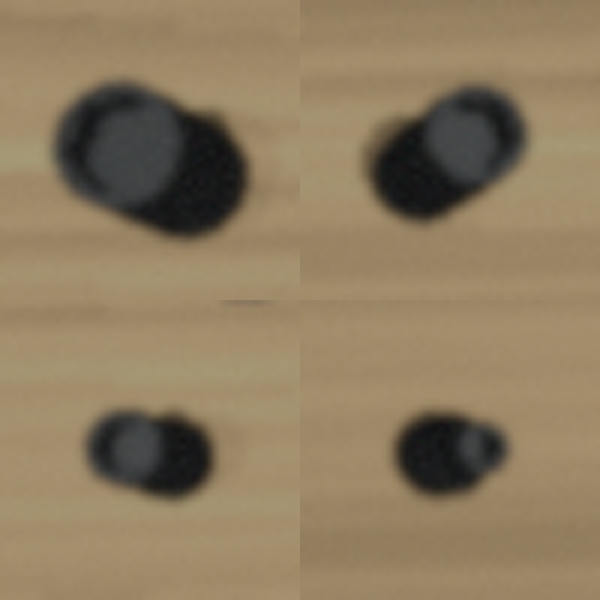

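View pics/c2.png

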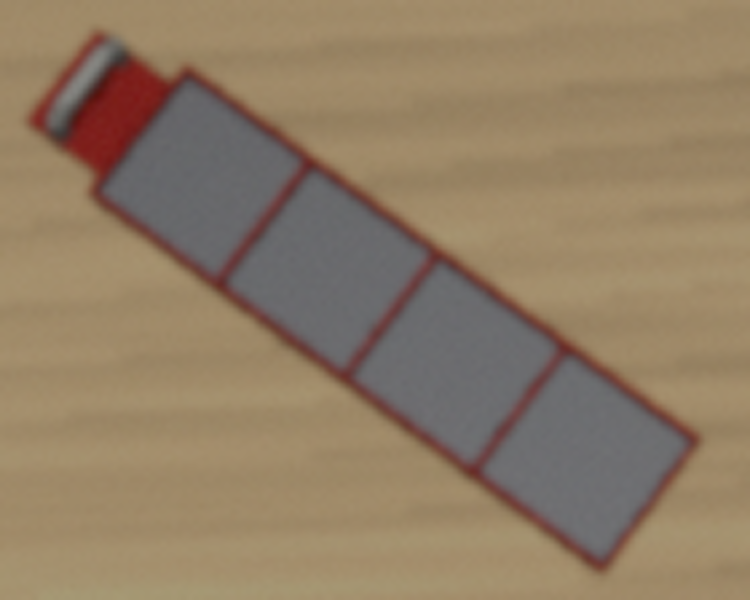

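Picture notes: c1 shows mouth-up open rims with diameters of about 22, 17, 12.5 and 9 px, which matches sockets 32, 24, 17 and 10 in the order shown. c2 shows the four bays, with outer corners at (187,70), (95,190), (697,437) and (602,569).

```bash
cat > plan.py <<'E'
from h import *
np.set_printoptions(precision=4,suppress=True)
S={'s32':(148,245.2),'s24':(479.2,227.6),'s17':(197.7,302.4),'s10':(450.1,313.6)}
P={k:at_z('top',*v,.08)[:2] for k,v in S.items()}
cs=[(255+(x+.5)/5.357-.5,182+(y+.5)/5.357-.5) for x,y in[(187,70),(95,190),(697,437),(602,569)]]
C=np.array([at_z('top',*c,.013)[:2] for c in cs])
h=(C[0]+C[1])/2; f=(C[2]+C[3])/2; ex=(h-f)/np.linalg.norm(h-f); ey=np.array([-ex[1],ex[0]])
mid=C.mean(0); B={f'bay{i+1}':mid+ex*.065*(1.5-i) for i in range(4)}
E
python3 - <<'E'
from plan import *
print(P); print(C,'len',np.linalg.norm(h-f),np.linalg.norm(C[0]-C[1]),np.linalg.norm(C[2]-C[3])); print(ex,np.degrees(np.arctan2(ex[1],ex[0]))); print(B)
print('jar',at_z('top',461,171,.069))
for k,v in P.items(): print(k,np.linalg.norm(v))
# side check: project
c=get_calibration('side');K=c['intrinsics'];T=np.linalg.inv(c['T'])
for k,v in {**P,**B}.items():
    z=.08 if k[0]=='s' else .004
    q=T@[v[0],v[1],z,1]; print(k,K[0,0]*q[0]/-q[2]+K[0,2],K[1,2]-K[1,1]*q[1]/-q[2])
im=cv2.imread('pics/side0.png')
a=[cv2.resize(im[v-25:v+25,u-25:u+25],(300,300),interpolation=cv2.INTER_CUBIC) for u,v in[(250,140),(407,370),(218,183),(297,380)]]
cv2.imwrite('pics/c3.png',np.vstack([np.hstack(a[:2]),np.hstack(a[2:])]))
E
```

```text
{'s32': array([0.5415, 0.3551]), 's24': array([ 0.5564, -0.3267]), 's17': array([0.4209, 0.2506]), 's10': array([ 0.3838, -0.2549])}
[[ 0.6576  0.0655]
 [ 0.608   0.1043]
 [ 0.498  -0.1373]
 [ 0.4461 -0.0967]] len 0.2581030146217916 0.06299535054656695 0.065924985316449
[0.6229 0.7823] 51.469234915121206
{'bay1': array([0.6132, 0.0602]), 'bay2': array([0.5727, 0.0094]), 'bay3': array([ 0.5322, -0.0415]), 'bay4': array([ 0.4917, -0.0923])}
jar [ 0.6815 -0.3017  0.069 ]
s32 0.6475643736308883
s24 0.6452442093968707
s17 0.4898543286625639
s10 0.4606783003262907
s32 249.52138936314768 132.15387894015277
s24 409.98283217680165 361.4394903064777
s17 216.38156570131056 172.78936366518266
s10 295.35678741117613 369.8996250886265
bay1 330.0964702971197 222.25729171376508
bay2 324.496878283832 244.02559664027407
bay3 318.4213650734941 267.6440359540375
bay4 311.80656348316836 293.35894834495355
```

View pics/c3.png

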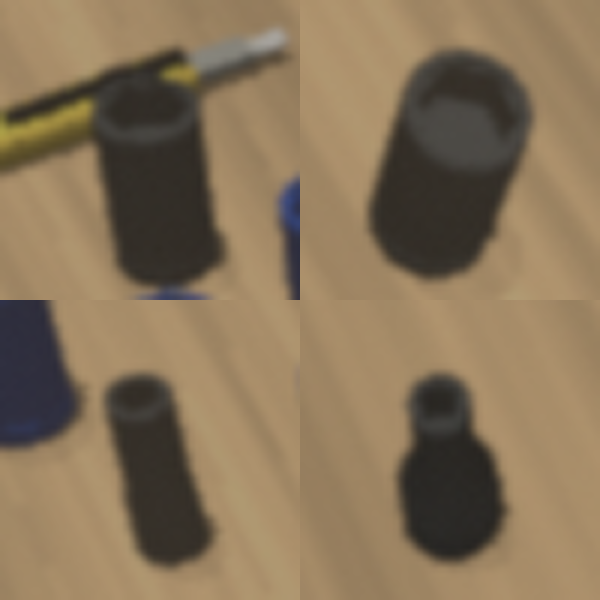

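Side view agrees: the measured rims lie within about 2 px of the top-view predictions. I now write a planner that prints tool-frame deltas.

```bash
cat > go.py <<'E'
import sys
from plan import *
def delta(x,y,z,yaw=51.5):
    s=read_state();R=np.array(s['eef_rot']);p=np.array(s['eef_pos'])
    cur=np.degrees(np.arctan2(R[1,0],R[0,0])); d=R.T@(np.array([x,y,z])-p)*1000
    tilt=R.T@np.array([0,0,-1.]) # desired z axis in tool
    rv=np.degrees(np.cross([0,0,1],tilt))
    print('t',round(s['clock'],2),'pos',p,'yaw',round(cur,2),'d(tool)',d.round(1),'az',round(cur-yaw,2),'tilt',rv.round(2),'gap',round(s['finger_gap'],4),'F',np.round(s['force'],1))
def wrist(u,v,z):
    s=read_state();c=get_calibration('wrist');K=c['intrinsics'];M=c['mount']
    a=np.array([(u-K[0,2])/K[0,0],(v-K[1,2])/K[1,1]]);r=np.hypot(*a)
    q=np.array([*(a/r*np.sin(r)),np.cos(r)])if r>0 else np.array([0,0,1.]); q=np.array([q[0],-q[1],-q[2]])
    R=np.array(s['eef_rot']);o=np.array(s['eef_pos'])+R@M[:3,3];w=R@M[:3,:3]@q
    return o+w*(z-o[2])/w[2]
E
python3 - <<'E'
from go import *
delta(*P['s10'],.2)
E
```

```text
t 0.1 pos [ 0.1822 -0.5184  0.2416] yaw 19.35 d(tool) [ 277.5 -181.8   41.9] az -32.15 tilt [-0.09 -0.01  0.  ] gap 0.0855 F [ 0.6 -0.6  0.2]
```

```bash
python3 -m crank '[{"hand":-1,"x":34.7,"y":-22.7,"z":5.2},{"hand":-1,"x":34.7,"y":-22.7,"z":5.2},{"hand":-1,"x":34.7,"y":-22.7,"z":5.2},{"hand":-1,"x":34.7,"y":-22.7,"z":5.2},{"hand":-1,"x":34.7,"y":-22.7,"z":5.2},{"hand":-1,"x":34.7,"y":-22.7,"z":5.2},{"hand":-1,"x":34.7,"y":-22.7,"z":5.2},{"hand":-1,"x":34.7,"y":-22.7,"z":5.2}]' 40
python3 -m crank '[{"hand":-1,"az":-8},{"hand":-1,"az":-8},{"hand":-1,"az":-8},{"hand":-1,"az":-8},{"hand":-1},{"hand":-1},{"hand":-1},{"hand":-1}]'
python3 - <<'E'
from go import *
delta(*P['s10'],.2)
p,d=snap('wrist','w1')
E
```

```text
t 0.1 pos [ 0.1822 -0.5184  0.2416] yaw 19.35 d(tool) [ 277.5 -181.8   41.9] az -32.15 tilt [-0.09 -0.01  0.  ] gap 0.0855 F [ 0.6 -0.6  0.2]$[0]: bad value
$[0]: bad value
```

View pics/w1.png

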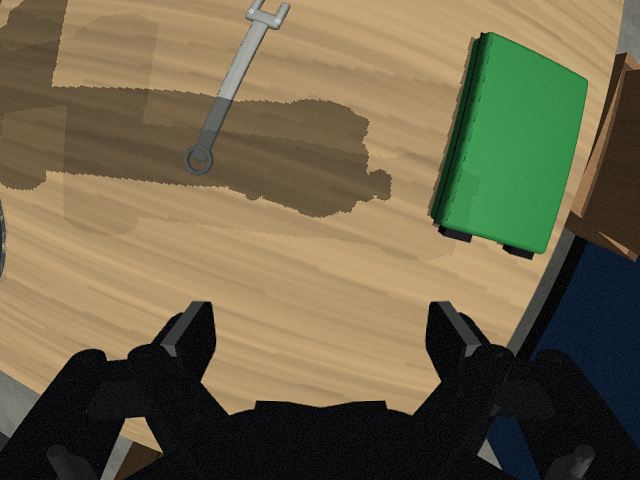

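```bash
python3 -m crank '[{"hand":-1,"x":34.7,"y":-22.7,"z":5.2,"ax":0,"ay":0,"az":0},{"hand":-1,"x":34.7,"y":-22.7,"z":5.2,"ax":0,"ay":0,"az":0},{"hand":-1,"x":34.7,"y":-22.7,"z":5.2,"ax":0,"ay":0,"az":0},{"hand":-1,"x":34.7,"y":-22.7,"z":5.2,"ax":0,"ay":0,"az":0},{"hand":-1,"x":34.7,"y":-22.7,"z":5.2,"ax":0,"ay":0,"az":0},{"hand":-1,"x":34.7,"y":-22.7,"z":5.2,"ax":0,"ay":0,"az":0},{"hand":-1,"x":34.7,"y":-22.7,"z":5.2,"ax":0,"ay":0,"az":0},{"hand":-1,"x":34.7,"y":-22.7,"z":5.2,"ax":0,"ay":0,"az":0}]' 40
```

```text
clock: 0.95
eef_pos: [0.3847, -0.2541, 0.2004]
eef_rot: [[0.944, 0.331, 0.0], [0.331, -0.944, -0.0], [0.0, 0.0, -1.0]]
force: [1.0, 0.4, 0.6]
finger_gap: 0.0852
```

All keys are needed in each row.

```bash
python3 -m crank '[{"hand":-1,"x":0,"y":0,"z":0,"ax":0,"ay":0,"az":-8},{"hand":-1,"x":0,"y":0,"z":0,"ax":0,"ay":0,"az":-8},{"hand":-1,"x":0,"y":0,"z":0,"ax":0,"ay":0,"az":-8},{"hand":-1,"x":0,"y":0,"z":0,"ax":0,"ay":0,"az":-8},{"hand":-1,"x":0,"y":0,"z":0,"ax":0,"ay":0,"az":0},{"hand":-1,"x":0,"y":0,"z":0,"ax":0,"ay":0,"az":0},{"hand":-1,"x":0,"y":0,"z":0,"ax":0,"ay":0,"az":0},{"hand":-1,"x":0,"y":0,"z":0,"ax":0,"ay":0,"az":0}]' 40
python3 - <<'E'
from go import *
delta(*P['s10'],.2)
p,d=snap('wrist','w2')
cv2.imwrite('pics/w2c.png',cv2.resize(p[130:370,160:480,::-1],(800,600)))
E
```

```text
clock: 1.75
eef_pos: [0.384, -0.2556, 0.2006]
eef_rot: [[0.626, 0.78, -0.0], [0.78, -0.626, 0.0], [-0.0, -0.0, -1.0]]
force: [0.2, 0.7, -0.0]
finger_gap: 0.0853
t 1.75 pos [ 0.384  -0.2556  0.2006] yaw 51.28 d(tool) [ 0.5 -0.6  0.6] az -0.22 tilt [-0.01  0.    0.  ] gap 0.0853 F [ 0.2  0.7 -0. ]
```

View pics/w2c.png

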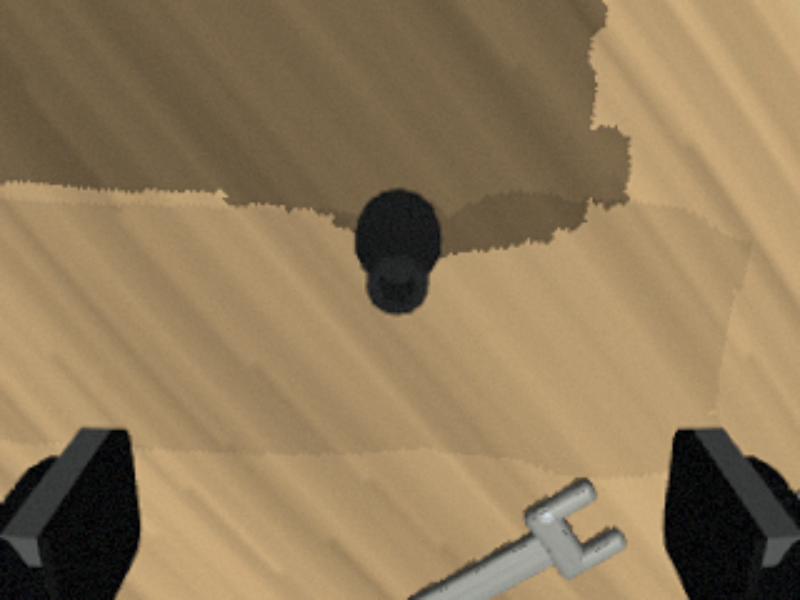

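The wrist crop shows socket10's mouth at crop (397,285), which is full-frame (318.8,244). It is centred between the pads.

```bash
python3 - <<'E'
from go import *
print(wrist(318.7,244,.08),wrist(319.,226,.02),P['s10'])
w=wrist(318.7,244,.08); delta(w[0],w[1],.058)
E
```

```text
[ 0.3831 -0.2557  0.08  ] [ 0.3828 -0.256   0.02  ] [ 0.3838 -0.2549]
t 1.8 pos [ 0.3839 -0.2556  0.2007] yaw 51.29 d(tool) [ -0.6  -0.7 142.7] az -0.21 tilt [-0.  0.  0.] gap 0.085 F [-0.  -0.4 -0.1]
```

```bash
python3 -m crank '[{"hand":-1,"x":-0.6,"y":-0.7,"z":20,"ax":0,"ay":0,"az":0},{"hand":-1,"x":0,"y":0,"z":30,"ax":0,"ay":0,"az":0},{"hand":-0.5,"x":0,"y":0,"z":30,"ax":0,"ay":0,"az":0},{"hand":-0.5,"x":0,"y":0,"z":30,"ax":0,"ay":0,"az":0},{"hand":-0.3,"x":0,"y":0,"z":20,"ax":0,"ay":0,"az":0},{"hand":-0.3,"x":0,"y":0,"z":10,"ax":0,"ay":0,"az":0},{"hand":0,"x":0,"y":0,"z":0.5,"ax":0,"ay":0,"az":0},{"hand":0,"x":0,"y":0,"z":0,"ax":0,"ay":0,"az":0}]' 40
python3 -m crank '[{"hand":0.3,"x":0,"y":0,"z":0,"ax":0,"ay":0,"az":0},{"hand":0.5,"x":0,"y":0,"z":0,"ax":0,"ay":0,"az":0},{"hand":0.7,"x":0,"y":0,"z":0,"ax":0,"ay":0,"az":0},{"hand":1,"x":0,"y":0,"z":0,"ax":0,"ay":0,"az":0},{"hand":1,"x":0,"y":0,"z":0,"ax":0,"ay":0,"az":0},{"hand":1,"x":0,"y":0,"z":0,"ax":0,"ay":0,"az":0},{"hand":1,"x":0,"y":0,"z":0,"ax":0,"ay":0,"az":0},{"hand":1,"x":0,"y":0,"z":0,"ax":0,"ay":0,"az":0}]' 40
python3 - <<'E'
from go import *
print(tips_ahead)
delta(*B['bay1'],.18)
E
```

```text
clock: 2.6
eef_pos: [0.3834, -0.256, 0.0607]
eef_rot: [[0.625, 0.781, 0.0], [0.781, -0.625, -0.0], [-0.0, 0.001, -1.0]]
force: [-0.8, 0.4, 0.2]
finger_gap: 0.043
clock: 3.4
eef_pos: [0.3836, -0.2561, 0.061]
eef_rot: [[0.624, 0.781, 0.001], [0.781, -0.624, -0.001], [-0.0, 0.002, -1.0]]
force: [-1.6, 0.9, 6.2]
finger_gap: 0.0169
0.011
t 3.4 pos [ 0.3836 -0.2561  0.061 ] yaw 51.36 d(tool) [ 390.4  -18.1 -119.1] az -0.14 tilt [ 0.09  0.01 -0.  ] gap 0.0169 F [-1.6  0.9  6.2]
```

```bash
python3 -m crank '[{"hand":1,"x":0,"y":0,"z":-10,"ax":0,"ay":0,"az":0},{"hand":1,"x":0,"y":0,"z":-20,"ax":0,"ay":0,"az":0},{"hand":1,"x":0,"y":0,"z":-30,"ax":0,"ay":0,"az":0},{"hand":1,"x":0,"y":0,"z":-30,"ax":0,"ay":0,"az":0},{"hand":1,"x":10,"y":0,"z":-20,"ax":0,"ay":0,"az":0},{"hand":1,"x":20,"y":0,"z":-10,"ax":0,"ay":0,"az":0},{"hand":1,"x":30,"y":0,"z":0,"ax":0,"ay":0,"az":0},{"hand":1,"x":35,"y":0,"z":0,"ax":0,"ay":0,"az":0}]' 40
python3 -m crank '[{"hand":1,"x":40,"y":0,"z":0,"ax":0,"ay":0,"az":0},{"hand":1,"x":40,"y":0,"z":0,"ax":0,"ay":0,"az":0},{"hand":1,"x":40,"y":-3,"z":0,"ax":0,"ay":0,"az":0},{"hand":1,"x":40,"y":-3,"z":0,"ax":0,"ay":0,"az":0},{"hand":1,"x":40,"y":-4,"z":0,"ax":0,"ay":0,"az":0},{"hand":1,"x":40,"y":-4,"z":0,"ax":0,"ay":0,"az":0},{"hand":1,"x":35,"y":-4,"z":0,"ax":0,"ay":0,"az":0},{"hand":1,"x":20,"y":0,"z":0,"ax":0,"ay":0,"az":0}]' 40
python3 - <<'E'
from go import *
delta(*B['bay1'],.0652)
snap('top','t2');p,d=snap('wrist','w3')
im=cv2.imread('pics/side0.png')[185:320,280:360]
side=cv2.resize(im,(356,600),interpolation=cv2.INTER_CUBIC)
w=cv2.resize(p[:,100:540,::-1],(440,480)); w=np.vstack([w,np.zeros((120,440,3),np.uint8)])
cv2.imwrite('pics/m1.png',np.hstack([side,w]))
E
```

```text
clock: 4.2
eef_pos: [0.4428, -0.1812, 0.1812]
eef_rot: [[0.626, 0.78, 0.001], [0.78, -0.626, -0.001], [-0.0, 0.001, -1.0]]
force: [0.4, -0.5, -1.4]
finger_gap: 0.0169
clock: 5.0
eef_pos: [0.6131, 0.063, 0.1803]
eef_rot: [[0.622, 0.783, -0.0], [0.783, -0.622, 0.001], [0.0, -0.001, -1.0]]
force: [-0.3, -0.6, -1.4]
finger_gap: 0.0166
t 5.0 pos [0.6131 0.063  0.1803] yaw 51.51 d(tool) [ -2.2   1.8 115.1] az 0.01 tilt [-0.04 -0.02  0.  ] gap 0.0166 F [-0.3 -0.6 -1.4]
```

View pics/m1.png

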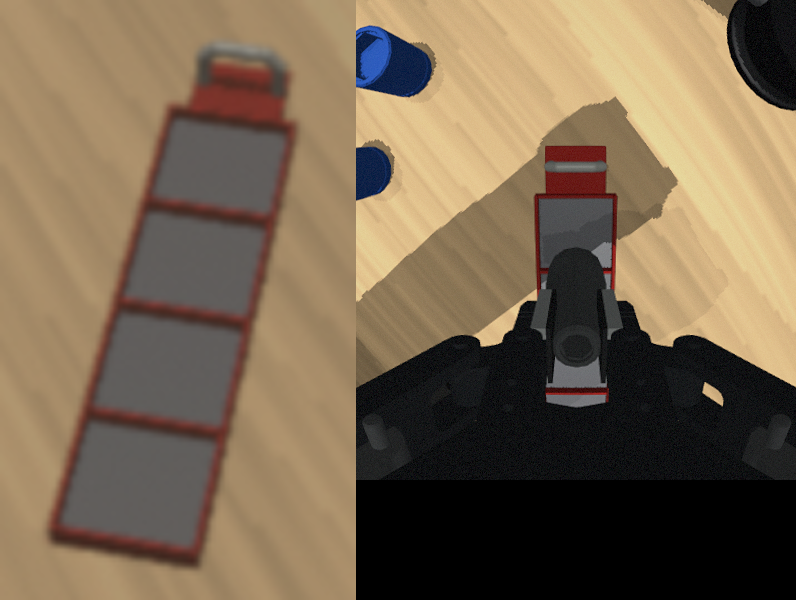

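The wrist view shows socket10 held straight, with bay1's handle-end outer corners at full-frame (279,194) and (360,194). In the side crop the tray corners are (168,105), (295,125), (200,565) and (50,540).

```bash
python3 - <<'E'
from go import *
a,b=wrist(279,194,.013)[:2],wrist(360,194,.013)[:2]
print('wrist corners',a,b,np.linalg.norm(a-b)); print('bay1 wrist',(a+b)/2-.034*ex,'top',B['bay1'])
c=np.array([at_z('side',280+x/4.45,185+y/4.444,.013)[:2] for x,y in[(168,105),(295,125),(200,565),(50,540)]])
m=c.mean(0);e=(c[0]+c[1]-c[2]-c[3]);print('len',np.linalg.norm(e)/2);e/=np.linalg.norm(e)
print('side mid',m,'top mid',mid,e,ex)
E
```

```text
wrist corners [0.6055 0.1058] [0.657  0.0649] 0.06574990567602193
bay1 wrist [0.6101 0.0588] top [0.6132 0.0602]
len 0.2650619151513006
side mid [ 0.5481 -0.0223] top mid [ 0.5524 -0.016 ] [0.6141 0.7893] [0.6229 0.7823]
```

```bash
python3 - <<'E'
from go import *
delta(.6112,.0592,.066)
E
```

```text
t 5.1 pos [0.6135 0.0627 0.1802] yaw 51.55 d(tool) [ -4.2   0.3 114.2] az 0.05 tilt [-0.01 -0.04  0.  ] gap 0.0162 F [ 0.4 -0.8 -1.9]
```

```bash
python3 -m crank '[{"hand":1,"x":-4.2,"y":0.3,"z":15,"ax":0,"ay":0,"az":0},{"hand":1,"x":0,"y":0,"z":25,"ax":0,"ay":0,"az":0},{"hand":1,"x":0,"y":0,"z":25,"ax":0,"ay":0,"az":0},{"hand":1,"x":0,"y":0,"z":25,"ax":0,"ay":0,"az":0},{"hand":1,"x":0,"y":0,"z":15,"ax":0,"ay":0,"az":0},{"hand":1,"x":0,"y":0,"z":7,"ax":0,"ay":0,"az":0},{"hand":1,"x":0,"y":0,"z":1,"ax":0,"ay":0,"az":0},{"hand":1,"x":0,"y":0,"z":0,"ax":0,"ay":0,"az":0}]' 40
python3 -m crank '[{"hand":1,"x":0,"y":0,"z":0.5,"ax":0,"ay":0,"az":0},{"hand":1,"x":0,"y":0,"z":0.5,"ax":0,"ay":0,"az":0},{"hand":1,"x":0,"y":0,"z":0,"ax":0,"ay":0,"az":0},{"hand":1,"x":0,"y":0,"z":0,"ax":0,"ay":0,"az":0},{"hand":1,"x":0,"y":0,"z":0,"ax":0,"ay":0,"az":0},{"hand":1,"x":0,"y":0,"z":0,"ax":0,"ay":0,"az":0},{"hand":1,"x":0,"y":0,"z":0,"ax":0,"ay":0,"az":0},{"hand":1,"x":0,"y":0,"z":0,"ax":0,"ay":0,"az":0}]' 40
```

```text
clock: 5.9
eef_pos: [0.6105, 0.0564, 0.0679]
eef_rot: [[0.625, 0.781, 0.001], [0.781, -0.625, -0.0], [0.0, 0.001, -1.0]]
force: [0.0, 0.3, -1.3]
finger_gap: 0.017
clock: 6.7
eef_pos: [0.6102, 0.0568, 0.0661]
eef_rot: [[0.625, 0.781, -0.0], [0.781, -0.625, 0.0], [-0.0, -0.0, -1.0]]
force: [0.7, 0.8, -1.2]
finger_gap: 0.0166
```

```bash
python3 -m crank '[{"hand":1,"x":2.4,"y":0,"z":0,"ax":0,"ay":0,"az":0},{"hand":1,"x":0,"y":0,"z":0.5,"ax":0,"ay":0,"az":0},{"hand":1,"x":0,"y":0,"z":0.5,"ax":0,"ay":0,"az":0},{"hand":1,"x":0,"y":0,"z":0.3,"ax":0,"ay":0,"az":0},{"hand":1,"x":0,"y":0,"z":0,"ax":0,"ay":0,"az":0},{"hand":1,"x":0,"y":0,"z":0,"ax":0,"ay":0,"az":0},{"hand":1,"x":0,"y":0,"z":0,"ax":0,"ay":0,"az":0},{"hand":1,"x":0,"y":0,"z":0,"ax":0,"ay":0,"az":0}]' 40
```

```text
clock: 7.5
eef_pos: [0.6118, 0.0587, 0.0651]
eef_rot: [[0.624, 0.781, 0.0], [0.781, -0.624, 0.0], [0.0, 0.0, -1.0]]
force: [-1.0, 0.9, 2.4]
finger_gap: 0.0168
```

```bash
python3 -m crank '[{"hand":0.5,"x":0,"y":0,"z":0,"ax":0,"ay":0,"az":0},{"hand":0.3,"x":0,"y":0,"z":0,"ax":0,"ay":0,"az":0},{"hand":0,"x":0,"y":0,"z":0,"ax":0,"ay":0,"az":0},{"hand":0,"x":0,"y":0,"z":0,"ax":0,"ay":0,"az":0},{"hand":0,"x":0,"y":0,"z":-10,"ax":0,"ay":0,"az":0},{"hand":0,"x":0,"y":0,"z":-25,"ax":0,"ay":0,"az":0},{"hand":0,"x":0,"y":0,"z":-40,"ax":0,"ay":0,"az":0},{"hand":0,"x":0,"y":0,"z":-40,"ax":0,"ay":0,"az":0}]' 40
python3 -m crank '[{"hand":0,"x":3,"y":-30,"z":0,"ax":0,"ay":0,"az":0},{"hand":0,"x":4,"y":-35,"z":0,"ax":0,"ay":0,"az":0},{"hand":0,"x":4,"y":-40,"z":0,"ax":0,"ay":0,"az":0},{"hand":0,"x":4,"y":-40,"z":0,"ax":0,"ay":0,"az":0},{"hand":0,"x":4,"y":-40,"z":0,"ax":0,"ay":0,"az":0},{"hand":0,"x":4,"y":-40,"z":0,"ax":0,"ay":0,"az":0},{"hand":0,"x":4,"y":-30,"z":0,"ax":0,"ay":0,"az":0},{"hand":0,"x":3,"y":-14,"z":0,"ax":0,"ay":0,"az":0}]' 40
python3 - <<'E'
from go import *
p,d=snap('wrist','w4'); delta(*P['s17'],.055); t,_=snap('top','t4')
a=cv2.resize(p[130:330,180:460,::-1],(500,357),interpolation=cv2.INTER_CUBIC)
b=cv2.resize(t[182:294,255:395,::-1],(300,240),interpolation=cv2.INTER_CUBIC);b=np.vstack([b,np.zeros((117,300,3),np.uint8)])
cv2.imwrite('pics/m2.png',np.hstack([a,b]))
E
```

```text
clock: 8.3
eef_pos: [0.6112, 0.0586, 0.1813]
eef_rot: [[0.625, 0.781, -0.001], [0.781, -0.625, 0.0], [-0.001, -0.001, -1.0]]
force: [1.2, -0.7, -0.6]
finger_gap: 0.0428
clock: 9.1
eef_pos: [0.4185, 0.2514, 0.1807]
eef_rot: [[0.623, 0.783, 0.0], [0.783, -0.623, 0.0], [0.0, -0.0, -1.0]]
force: [0.8, -0.7, 0.5]
finger_gap: 0.0431
t 9.15 pos [0.4182 0.2522 0.1806] yaw 51.54 d(tool) [  0.3   3.3 125.6] az 0.04 tilt [-0.06 -0.05  0.  ] gap 0.0424 F [-1.8  1.4  0.9]
```

View pics/m2.png

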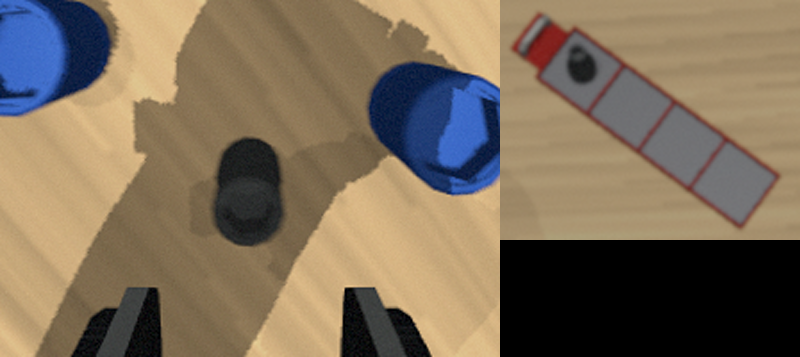

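Socket10 stands upright in bay1. Socket17's rim is at full-frame (318.9,247.6), and the blue look-alike beside it has its foot near crop (405,105).

```bash
python3 - <<'E'
from go import *
f=lambda x,y:(180+x/1.7857,130+y/1.7857)
w=wrist(*f(248,210),.08); print(w,P['s17']); delta(w[0],w[1],.055)
R=np.array(read_state()['eef_rot'])
for pt,z in[((375,85),.0),((375,120),.02),((425,180),.08),((450,135),.08)]:
    print(R.T@(wrist(*f(*pt),z)-w)*1000)
E
```

```text
[0.421  0.2534 0.08  ] [0.4209 0.2506]
t 9.2 pos [0.4197 0.2511 0.1806] yaw 51.51 d(tool) [  2.5  -0.5 125.6] az 0.01 tilt [ 0.03 -0.04  0.  ] gap 0.0431 F [-0.2 -0.5 -0.1]
[38.791  60.0369 80.0544]
[24.7643 56.7496 60.0432]
[11.4156 65.1089  0.0379]
[28.3691 73.6923  0.0535]
```

```bash
python3 -m crank '[{"hand":0,"x":1.5,"y":0.5,"z":20,"ax":0,"ay":0,"az":0},{"hand":0,"x":0,"y":0,"z":30,"ax":0,"ay":0,"az":0},{"hand":0,"x":0,"y":0,"z":30,"ax":0,"ay":0,"az":0},{"hand":0,"x":0,"y":0,"z":25,"ax":0,"ay":0,"az":0},{"hand":0,"x":0,"y":0,"z":12,"ax":0,"ay":0,"az":0},{"hand":0,"x":0,"y":0,"z":5,"ax":0,"ay":0,"az":0},{"hand":0,"x":0,"y":0,"z":0,"ax":0,"ay":0,"az":0},{"hand":0,"x":0,"y":0,"z":0,"ax":0,"ay":0,"az":0}]' 45
python3 -m crank '[{"hand":0.2,"x":0,"y":0,"z":0,"ax":0,"ay":0,"az":0},{"hand":0.3,"x":0,"y":0,"z":0,"ax":0,"ay":0,"az":0},{"hand":0.5,"x":0,"y":0,"z":0,"ax":0,"ay":0,"az":0},{"hand":1,"x":0,"y":0,"z":0,"ax":0,"ay":0,"az":0},{"hand":1,"x":0,"y":0,"z":0,"ax":0,"ay":0,"az":0},{"hand":1,"x":0,"y":0,"z":0,"ax":0,"ay":0,"az":0},{"hand":1,"x":0,"y":0,"z":0,"ax":0,"ay":0,"az":0},{"hand":1,"x":0,"y":0,"z":0,"ax":0,"ay":0,"az":0}]' 45
python3 - <<'E'
from go import *
# adopted bays: bay1 (0.6112,0.0592), step 65 mm along ex
b=np.array([.6112,.0592]); e=np.array([.6200,.7846])
for i in range(4): print(i+1,b-.065*i*e)
delta(*(b-.065*e),.18)
E
```

```text
clock: 10.0
eef_pos: [0.4228, 0.2511, 0.0589]
eef_rot: [[0.625, 0.781, 0.002], [0.781, -0.625, 0.001], [0.002, 0.001, -1.0]]
force: [-0.4, -0.7, 0.3]
finger_gap: 0.0426
clock: 10.8
eef_pos: [0.422, 0.2515, 0.0587]
eef_rot: [[0.624, 0.781, 0.001], [0.781, -0.624, 0.001], [0.002, 0.0, -1.0]]
force: [-1.8, 1.0, 6.1]
finger_gap: 0.0257
1 [0.6112 0.0592]
2 [0.5709 0.0082]
3 [ 0.5306 -0.0428]
4 [ 0.4903 -0.0938]
t 10.8 pos [0.422  0.2515 0.0587] yaw 51.38 d(tool) [ -97.   268.1 -121.5] az -0.12 tilt [ 0.01 -0.09  0.  ] gap 0.0257 F [-1.8  1.   6.1]
```

```bash
python3 -m crank '[{"hand":1,"x":0,"y":0,"z":-10,"ax":0,"ay":0,"az":0},{"hand":1,"x":0,"y":0,"z":-20,"ax":0,"ay":0,"az":0},{"hand":1,"x":0,"y":0,"z":-30,"ax":0,"ay":0,"az":0},{"hand":1,"x":0,"y":0,"z":-30,"ax":0,"ay":0,"az":0},{"hand":1,"x":0,"y":0,"z":-20,"ax":0,"ay":0,"az":0},{"hand":1,"x":0,"y":8,"z":-12,"ax":0,"ay":0,"az":0},{"hand":1,"x":-7,"y":20,"z":0,"ax":0,"ay":0,"az":0},{"hand":1,"x":-12,"y":30,"z":0,"ax":0,"ay":0,"az":0}]' 45
python3 -m crank '[{"hand":1,"x":-13,"y":35,"z":0,"ax":0,"ay":0,"az":0},{"hand":1,"x":-13,"y":35,"z":0,"ax":0,"ay":0,"az":0},{"hand":1,"x":-13,"y":35,"z":0,"ax":0,"ay":0,"az":0},{"hand":1,"x":-13,"y":35,"z":0,"ax":0,"ay":0,"az":0},{"hand":1,"x":-13,"y":35,"z":0,"ax":0,"ay":0,"az":0},{"hand":1,"x":-10,"y":25,"z":0,"ax":0,"ay":0,"az":0},{"hand":1,"x":-3,"y":10,"z":0,"ax":0,"ay":0,"az":0},{"hand":1,"x":0,"y":0,"z":0,"ax":0,"ay":0,"az":0}]' 45
python3 - <<'E'
from go import *
p,d=snap('wrist','w5')
cv2.imwrite('pics/w5c.png',cv2.resize(p[80:440,80:560,::-1],(800,600)))
delta(.5709,.0082,.064);delta(.5709,.0082,.064)
E
```

```text
clock: 11.6
eef_pos: [0.455, 0.2001, 0.1808]
eef_rot: [[0.622, 0.783, 0.001], [0.783, -0.622, 0.0], [0.001, 0.0, -1.0]]
force: [0.6, -0.0, -2.6]
finger_gap: 0.0259
clock: 12.4
eef_pos: [0.5707, 0.0067, 0.1798]
eef_rot: [[0.626, 0.78, -0.0], [0.78, -0.626, -0.0], [-0.0, -0.0, -1.0]]
force: [0.4, -0.9, -1.9]
finger_gap: 0.0263
t 12.45 pos [0.5699 0.0078 0.1797] yaw 51.31 d(tool) [  1.    0.7 115.7] az -0.19 tilt [-0.07  0.02  0.  ] gap 0.026 F [-0.3 -0.3 -1.4]
t 12.45 pos [0.5699 0.0078 0.1797] yaw 51.31 d(tool) [  1.    0.7 115.7] az -0.19 tilt [-0.07  0.02  0.  ] gap 0.026 F [-0.3 -0.3 -1.4]
```

View pics/w5c.png

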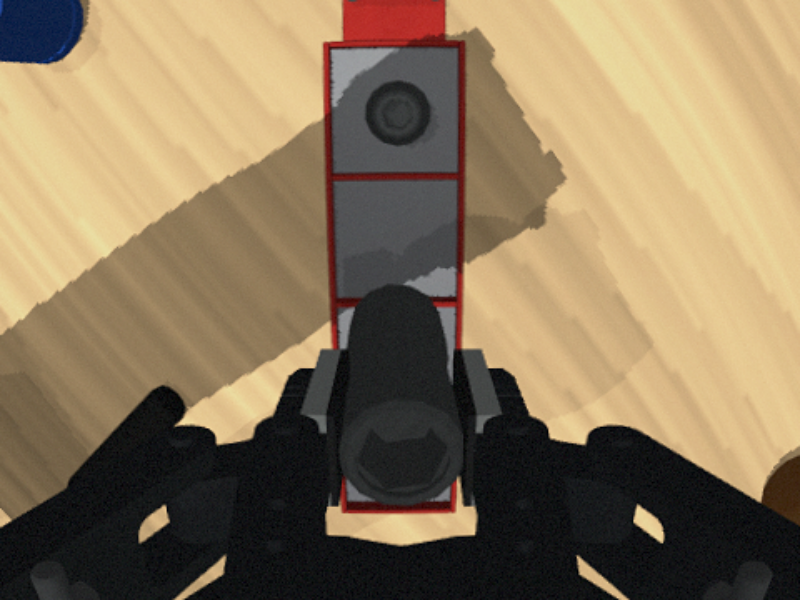

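The wrist crop shows socket10 centred in bay1 at (398,113). The bay1/2 wall is at row 177 and the bay2/3 wall at row 301.

```bash
python3 - <<'E'
from go import *
f=lambda x,y:(80+x*.6,80+y*.6)
a=wrist(*f(397,177),.013);b=wrist(*f(397,301),.013);c=wrist(*f(396,43),.013)
print(a,b,c,np.linalg.norm(a-b),'bay2',(a+b)/2,'bay1',(a+c)/2, 'dir',(c-b)/np.linalg.norm(c-b))
print('s10 mouth',wrist(*f(398,113),.07))
E
python3 -m crank '[{"hand":1,"x":1,"y":0.7,"z":15,"ax":0,"ay":0,"az":0},{"hand":1,"x":0,"y":0,"z":25,"ax":0,"ay":0,"az":0},{"hand":1,"x":0,"y":0,"z":25,"ax":0,"ay":0,"az":0},{"hand":1,"x":0,"y":0,"z":25,"ax":0,"ay":0,"az":0},{"hand":1,"x":0,"y":0,"z":15,"ax":0,"ay":0,"az":0},{"hand":1,"x":0,"y":0,"z":7,"ax":0,"ay":0,"az":0},{"hand":1,"x":0,"y":0,"z":1,"ax":0,"ay":0,"az":0},{"hand":1,"x":0,"y":0,"z":0,"ax":0,"ay":0,"az":0}]' 45
```

```text
[0.5906 0.036  0.013 ] [ 0.5513 -0.0129  0.013 ] [0.6307 0.0868 0.013 ] 0.06275717902090666 bay2 [0.5709 0.0115 0.013 ] bay1 [0.6106 0.0614 0.013 ] dir [0.6231 0.7821 0.    ]
s10 mouth [0.6109 0.0601 0.07  ]
clock: 13.25
eef_pos: [0.5718, 0.0088, 0.0676]
eef_rot: [[0.624, 0.782, 0.001], [0.782, -0.624, 0.0], [0.0, 0.001, -1.0]]
force: [-0.6, -0.0, -1.9]
finger_gap: 0.026
```

```bash
python3 -m crank '[{"hand":1,"x":0.5,"y":0,"z":2,"ax":0,"ay":0,"az":0},{"hand":1,"x":0,"y":0,"z":1,"ax":0,"ay":0,"az":0},{"hand":1,"x":0,"y":0,"z":0.5,"ax":0,"ay":0,"az":0},{"hand":1,"x":0,"y":0,"z":0.5,"ax":0,"ay":0,"az":0},{"hand":1,"x":0,"y":0,"z":0.5,"ax":0,"ay":0,"az":0},{"hand":1,"x":0,"y":0,"z":0,"ax":0,"ay":0,"az":0},{"hand":1,"x":0,"y":0,"z":0,"ax":0,"ay":0,"az":0},{"hand":1,"x":0,"y":0,"z":0,"ax":0,"ay":0,"az":0}]' 45
```

```text
clock: 14.05
eef_pos: [0.5721, 0.0085, 0.0627]
eef_rot: [[0.625, 0.781, 0.0], [0.781, -0.625, -0.0], [0.0, 0.0, -1.0]]
force: [-1.8, 1.4, 2.5]
finger_gap: 0.0257
```

```bash
python3 -m crank '[{"hand":0.3,"x":0,"y":0,"z":0,"ax":0,"ay":0,"az":0},{"hand":0.1,"x":0,"y":0,"z":0,"ax":0,"ay":0,"az":0},{"hand":-0.1,"x":0,"y":0,"z":0,"ax":0,"ay":0,"az":0},{"hand":-0.1,"x":0,"y":0,"z":0,"ax":0,"ay":0,"az":0},{"hand":-0.1,"x":0,"y":0,"z":-10,"ax":0,"ay":0,"az":0},{"hand":-0.1,"x":0,"y":0,"z":-25,"ax":0,"ay":0,"az":0},{"hand":-0.1,"x":0,"y":0,"z":-40,"ax":0,"ay":0,"az":0},{"hand":-0.1,"x":0,"y":0,"z":-40,"ax":0,"ay":0,"az":0}]' 45
python3 -m crank '[{"hand":-0.5,"x":-20,"y":14,"z":0,"ax":0,"ay":0,"az":0},{"hand":-0.5,"x":-38,"y":28,"z":0,"ax":0,"ay":0,"az":0},{"hand":-0.5,"x":-38,"y":28,"z":0,"ax":0,"ay":0,"az":0},{"hand":-0.5,"x":-38,"y":28,"z":0,"ax":0,"ay":0,"az":0},{"hand":-0.5,"x":-38,"y":28,"z":0,"ax":0,"ay":0,"az":0},{"hand":-0.5,"x":-38,"y":28,"z":0,"ax":0,"ay":0,"az":0},{"hand":-0.5,"x":-38,"y":28,"z":0,"ax":0,"ay":0,"az":0},{"hand":-0.5,"x":-23,"y":15,"z":0,"ax":0,"ay":0,"az":0}]' 45
python3 - <<'E'
from go import *
p,d=snap('wrist','w6');delta(*P['s24'],.05)
snap('wrist','w6b')
cv2.imwrite('pics/w6c.png',cv2.resize(p[110:350,160:480,::-1],(800,600)))
E
```

```text
clock: 14.85
eef_pos: [0.5713, 0.0085, 0.1789]
eef_rot: [[0.625, 0.781, -0.001], [0.781, -0.625, 0.0], [-0.001, -0.001, -1.0]]
force: [0.7, 0.9, 0.2]
finger_gap: 0.047
clock: 15.65
eef_pos: [0.5562, -0.3301, 0.1782]
eef_rot: [[0.627, 0.779, 0.001], [0.779, -0.627, -0.002], [-0.001, 0.002, -1.0]]
force: [0.4, -0.0, -0.2]
finger_gap: 0.0639
t 15.7 pos [ 0.5556 -0.3335  0.1781] yaw 51.01 d(tool) [  6.1  -4.1 128.1] az -0.49 tilt [ 0.2   0.16 -0.  ] gap 0.064 F [ 0.7 -3.5 -0.4]
```

View pics/w6c.png

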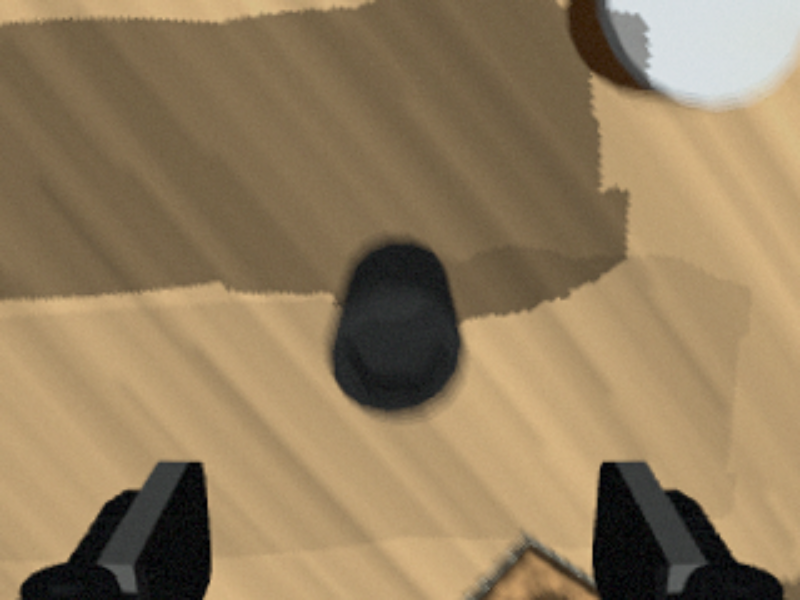

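Rim at full-frame (318.4,248.4), with the jar well clear at upper right. The arm was still settling, so I relocate the rim in the second frame by template match.

```bash
python3 - <<'E'
from go import *
a=cv2.imread('pics/w6.png',0);b=cv2.imread('pics/w6b.png',0)
m=cv2.matchTemplate(b[150:330,230:420],a[200:280,285:352],cv2.TM_CCOEFF_NORMED);_,sc,_,l=cv2.minMaxLoc(m)
du,dv=l[0]+230-285,l[1]+150-200;print(du,dv,sc)
delta(0,0,0)
w=wrist(318.4+du,248.4+dv,.08);print(w,P['s24']);delta(w[0],w[1],.05)
E
```

```text
-5 -7 0.9522157311439514
t 15.75 pos [ 0.5559 -0.3305  0.1779] yaw 51.06 d(tool) [ -92.2 -640.4  176.8] az -0.44 tilt [ 0.11  0.05 -0.  ] gap 0.0642 F [ 1.  -0.  -1.3]
[ 0.5576 -0.3224  0.08  ] [ 0.5564 -0.3267]
t 15.75 pos [ 0.5559 -0.3305  0.1779] yaw 51.06 d(tool) [  7.5  -4.  127.9] az -0.44 tilt [ 0.11  0.05 -0.  ] gap 0.0642 F [ 1.  -0.  -1.3]
```

```bash
python3 -m crank '[{"hand":-0.5,"x":4.5,"y":-2,"z":0,"ax":0,"ay":0,"az":-0.3},{"hand":-0.5,"x":0,"y":0,"z":20,"ax":0,"ay":0,"az":0},{"hand":-0.5,"x":0,"y":0,"z":20,"ax":0,"ay":0,"az":0},{"hand":-0.5,"x":0,"y":0,"z":20,"ax":0,"ay":0,"az":0},{"hand":-0.5,"x":0,"y":0,"z":10,"ax":0,"ay":0,"az":0},{"hand":-0.5,"x":0,"y":0,"z":0,"ax":0,"ay":0,"az":0},{"hand":-0.5,"x":0,"y":0,"z":0,"ax":0,"ay":0,"az":0},{"hand":-0.5,"x":0,"y":0,"z":0,"ax":0,"ay":0,"az":0}]' 60
python3 - <<'E'
from go import *
delta(.557,-.326,.052)
E
```

```text
clock: 16.55
eef_pos: [0.5586, -0.3215, 0.1088]
eef_rot: [[0.62, 0.785, 0.002], [0.785, -0.62, -0.001], [0.0, 0.002, -1.0]]
force: [0.2, 0.5, -0.1]
finger_gap: 0.064
t 16.55 pos [ 0.5586 -0.3215  0.1088] yaw 51.69 d(tool) [-4.5  1.4 56.8] az 0.19 tilt [ 0.12 -0.01  0.  ] gap 0.064 F [ 0.2  0.5 -0.1]
```

```bash
python3 -m crank '[{"hand":-0.5,"x":-4.5,"y":1.4,"z":0,"ax":0,"ay":0,"az":0},{"hand":-0.5,"x":0,"y":0,"z":0,"ax":0,"ay":0,"az":0},{"hand":-0.5,"x":0,"y":0,"z":15,"ax":0,"ay":0,"az":0},{"hand":-0.5,"x":0,"y":0,"z":20,"ax":0,"ay":0,"az":0},{"hand":-0.5,"x":0,"y":0,"z":14,"ax":0,"ay":0,"az":0},{"hand":-0.5,"x":0,"y":0,"z":6,"ax":0,"ay":0,"az":0},{"hand":-0.5,"x":0,"y":0,"z":0,"ax":0,"ay":0,"az":0},{"hand":-0.5,"x":0,"y":0,"z":0,"ax":0,"ay":0,"az":0}]' 60
python3 -m crank '[{"hand":-0.3,"x":0,"y":0,"z":0,"ax":0,"ay":0,"az":0},{"hand":-0.1,"x":0,"y":0,"z":0,"ax":0,"ay":0,"az":0},{"hand":0.1,"x":0,"y":0,"z":0,"ax":0,"ay":0,"az":0},{"hand":0.3,"x":0,"y":0,"z":0,"ax":0,"ay":0,"az":0},{"hand":1,"x":0,"y":0,"z":0,"ax":0,"ay":0,"az":0},{"hand":1,"x":0,"y":0,"z":0,"ax":0,"ay":0,"az":0},{"hand":1,"x":0,"y":0,"z":0,"ax":0,"ay":0,"az":0},{"hand":1,"x":0,"y":0,"z":0,"ax":0,"ay":0,"az":0}]' 60
python3 - <<'E'
from go import *
delta(.5306,-.0425,.18)
E
```

```text
clock: 17.35
eef_pos: [0.5564, -0.3261, 0.0529]
eef_rot: [[0.62, 0.784, 0.001], [0.784, -0.62, -0.0], [0.0, 0.001, -1.0]]
force: [0.4, 0.0, 0.3]
finger_gap: 0.0641
clock: 18.15
eef_pos: [0.5564, -0.326, 0.0531]
eef_rot: [[0.62, 0.784, 0.001], [0.784, -0.62, -0.001], [0.0, 0.001, -1.0]]
force: [0.2, 0.8, 6.7]
finger_gap: 0.0349
t 18.15 pos [ 0.5564 -0.326   0.0531] yaw 51.66 d(tool) [ 206.4 -196.  -127.1] az 0.16 tilt [ 0.06 -0.    0.  ] gap 0.0349 F [0.2 0.8 6.7]
```

```bash
python3 -m crank '[{"hand":1,"x":0,"y":0,"z":-10,"ax":0,"ay":0,"az":0},{"hand":1,"x":0,"y":0,"z":-20,"ax":0,"ay":0,"az":0},{"hand":1,"x":0,"y":0,"z":-30,"ax":0,"ay":0,"az":0},{"hand":1,"x":0,"y":0,"z":-30,"ax":0,"ay":0,"az":0},{"hand":1,"x":0,"y":0,"z":-20,"ax":0,"ay":0,"az":0},{"hand":1,"x":6,"y":-6,"z":-15,"ax":0,"ay":0,"az":0},{"hand":1,"x":15,"y":-14,"z":0,"ax":0,"ay":0,"az":0},{"hand":1,"x":25,"y":-24,"z":0,"ax":0,"ay":0,"az":0}]' 60
python3 -m crank '[{"hand":1,"x":28,"y":-27,"z":0,"ax":0,"ay":0,"az":0},{"hand":1,"x":28,"y":-27,"z":0,"ax":0,"ay":0,"az":0},{"hand":1,"x":28,"y":-27,"z":0,"ax":0,"ay":0,"az":0},{"hand":1,"x":28,"y":-27,"z":0,"ax":0,"ay":0,"az":0},{"hand":1,"x":25,"y":-24,"z":0,"ax":0,"ay":0,"az":0},{"hand":1,"x":16,"y":-13,"z":0,"ax":0,"ay":0,"az":0},{"hand":1,"x":7.5,"y":-6.5,"z":0,"ax":0,"ay":0,"az":0},{"hand":1,"x":0,"y":0,"z":0,"ax":0,"ay":0,"az":0}]' 60
python3 -m crank '[{"hand":1,"x":0,"y":0,"z":0,"ax":0,"ay":0,"az":0},{"hand":1,"x":0,"y":0,"z":0,"ax":0,"ay":0,"az":0},{"hand":1,"x":0,"y":0,"z":15,"ax":0,"ay":0,"az":0},{"hand":1,"x":0,"y":0,"z":15,"ax":0,"ay":0,"az":0},{"hand":1,"x":0,"y":0,"z":0,"ax":0,"ay":0,"az":0},{"hand":1,"x":0,"y":0,"z":0,"ax":0,"ay":0,"az":0},{"hand":1,"x":0,"y":0,"z":0,"ax":0,"ay":0,"az":0},{"hand":1,"x":0,"y":0,"z":0,"ax":0,"ay":0,"az":0}]' 60
python3 - <<'E'
from go import *
delta(.5306,-.0418,.058)
p,d=snap('wrist','w7')
cv2.imwrite('pics/w7c.png',cv2.resize(p[80:440,80:560,::-1],(800,600)))
E
```

```text
clock: 18.95
eef_pos: [0.5499, -0.2628, 0.1773]
eef_rot: [[0.622, 0.783, 0.0], [0.783, -0.622, -0.0], [-0.0, 0.0, -1.0]]
force: [0.0, 1.5, -4.6]
finger_gap: 0.0349
clock: 19.75
eef_pos: [0.5301, -0.0413, 0.1771]
eef_rot: [[0.619, 0.786, -0.001], [0.786, -0.619, 0.0], [-0.001, -0.001, -1.0]]
force: [0.4, -0.8, -3.9]
finger_gap: 0.0343
clock: 20.55
eef_pos: [0.5315, -0.0429, 0.1482]
eef_rot: [[0.621, 0.784, 0.001], [0.784, -0.621, -0.0], [0.001, 0.001, -1.0]]
force: [0.6, -0.4, -5.0]
finger_gap: 0.0346
t 20.55 pos [ 0.5315 -0.0429  0.1482] yaw 51.64 d(tool) [ 0.3 -1.5 90.2] az 0.14 tilt [ 0.08 -0.04  0.  ] gap 0.0346 F [ 0.6 -0.4 -5. ]
```

View pics/w7c.png

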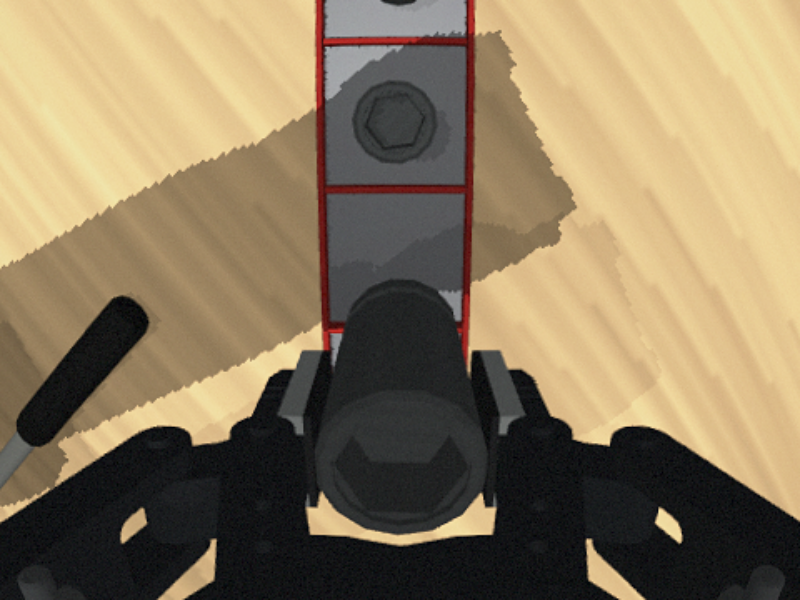

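Socket17 is centred in bay2 at (396,120), and the bay3 walls are at rows 189 and 327. Lowering.

```bash
python3 -m crank '[{"hand":1,"x":0.3,"y":-1.5,"z":15,"ax":0,"ay":0,"az":0},{"hand":1,"x":0,"y":0,"z":25,"ax":0,"ay":0,"az":0},{"hand":1,"x":0,"y":0,"z":25,"ax":0,"ay":0,"az":0},{"hand":1,"x":0,"y":0,"z":15,"ax":0,"ay":0,"az":0},{"hand":1,"x":0,"y":0,"z":5,"ax":0,"ay":0,"az":0},{"hand":1,"x":0,"y":0,"z":1,"ax":0,"ay":0,"az":0},{"hand":1,"x":0,"y":0,"z":0,"ax":0,"ay":0,"az":0},{"hand":1,"x":0,"y":0,"z":0,"ax":0,"ay":0,"az":0}]' 60
python3 -m crank '[{"hand":1,"x":0,"y":0,"z":1,"ax":0,"ay":0,"az":0},{"hand":1,"x":0,"y":0,"z":1,"ax":0,"ay":0,"az":0},{"hand":1,"x":0,"y":0,"z":0.5,"ax":0,"ay":0,"az":0},{"hand":1,"x":0,"y":0,"z":0.5,"ax":0,"ay":0,"az":0},{"hand":1,"x":0,"y":0,"z":0.5,"ax":0,"ay":0,"az":0},{"hand":1,"x":0,"y":0,"z":0,"ax":0,"ay":0,"az":0},{"hand":1,"x":0,"y":0,"z":0,"ax":0,"ay":0,"az":0},{"hand":1,"x":0,"y":0,"z":0,"ax":0,"ay":0,"az":0}]' 60
```

```text
clock: 21.4
eef_pos: [0.5309, -0.0416, 0.0625]
eef_rot: [[0.62, 0.784, 0.002], [0.784, -0.62, -0.0], [0.001, 0.002, -1.0]]
force: [-0.3, 0.5, -4.2]
finger_gap: 0.0346
clock: 22.2
eef_pos: [0.5299, -0.0414, 0.0579]
eef_rot: [[0.62, 0.784, -0.0], [0.784, -0.62, -0.0], [-0.0, -0.0, -1.0]]
force: [-0.5, -0.2, -3.6]
finger_gap: 0.0347
```

```bash
python3 -m crank '[{"hand":1,"x":0,"y":0,"z":0.5,"ax":0,"ay":0,"az":0},{"hand":1,"x":0,"y":0,"z":0.5,"ax":0,"ay":0,"az":0},{"hand":1,"x":0,"y":0,"z":0.4,"ax":0,"ay":0,"az":0},{"hand":1,"x":0,"y":0,"z":0,"ax":0,"ay":0,"az":0},{"hand":1,"x":0,"y":0,"z":0,"ax":0,"ay":0,"az":0},{"hand":1,"x":0,"y":0,"z":0,"ax":0,"ay":0,"az":0},{"hand":1,"x":0,"y":0,"z":0,"ax":0,"ay":0,"az":0},{"hand":1,"x":0,"y":0,"z":0,"ax":0,"ay":0,"az":0}]' 60
```

```text
clock: 23.0
eef_pos: [0.53, -0.0414, 0.0571]
eef_rot: [[0.62, 0.784, 0.0], [0.784, -0.62, -0.0], [0.0, 0.0, -1.0]]
force: [-2.9, 1.1, 5.5]
finger_gap: 0.0347
```

```bash
python3 -m crank '[{"hand":0.1,"x":0,"y":0,"z":0,"ax":0,"ay":0,"az":0},{"hand":-0.1,"x":0,"y":0,"z":0,"ax":0,"ay":0,"az":0},{"hand":-0.3,"x":0,"y":0,"z":0,"ax":0,"ay":0,"az":0},{"hand":-0.3,"x":0,"y":0,"z":0,"ax":0,"ay":0,"az":0},{"hand":-0.3,"x":0,"y":0,"z":-10,"ax":0,"ay":0,"az":0},{"hand":-0.3,"x":0,"y":0,"z":-25,"ax":0,"ay":0,"az":0},{"hand":-0.3,"x":0,"y":0,"z":-45,"ax":0,"ay":0,"az":0},{"hand":-0.3,"x":0,"y":0,"z":-43,"ax":0,"ay":0,"az":0}]' 60
python3 -m crank '[{"hand":-0.6,"x":24,"y":-18,"z":0,"ax":0,"ay":0,"az":0},{"hand":-0.6,"x":32,"y":-24,"z":0,"ax":0,"ay":0,"az":0},{"hand":-0.6,"x":32,"y":-24,"z":0,"ax":0,"ay":0,"az":0},{"hand":-0.6,"x":32,"y":-24,"z":0,"ax":0,"ay":0,"az":0},{"hand":-0.6,"x":32,"y":-24,"z":0,"ax":0,"ay":0,"az":0},{"hand":-0.6,"x":32,"y":-24,"z":0,"ax":0,"ay":0,"az":0},{"hand":-0.6,"x":32,"y":-24,"z":0,"ax":0,"ay":0,"az":0},{"hand":-0.6,"x":32,"y":-24,"z":0,"ax":0,"ay":0,"az":0}]' 60
python3 -m crank '[{"hand":-0.6,"x":30,"y":-23,"z":0,"ax":0,"ay":0,"az":0},{"hand":-0.6,"x":24,"y":-18,"z":0,"ax":0,"ay":0,"az":0},{"hand":-0.6,"x":12,"y":-8,"z":0,"ax":0,"ay":0,"az":0},{"hand":-0.6,"x":4,"y":-2,"z":0,"ax":0,"ay":0,"az":0},{"hand":-0.6,"x":0,"y":0,"z":0,"ax":0,"ay":0,"az":0},{"hand":-0.6,"x":0,"y":0,"z":0,"ax":0,"ay":0,"az":0},{"hand":-0.6,"x":0,"y":0,"z":0,"ax":0,"ay":0,"az":0},{"hand":-0.6,"x":0,"y":0,"z":0,"ax":0,"ay":0,"az":0}]' 60
python3 - <<'E'
from go import *
p,d=snap('wrist','w8');delta(*P['s32'],.052)
cv2.imwrite('pics/w8c.png',cv2.resize(p[110:350,160:480,::-1],(800,600)))
E
```

```text
clock: 23.8
eef_pos: [0.5293, -0.0413, 0.1812]
eef_rot: [[0.62, 0.784, -0.001], [0.784, -0.62, 0.0], [-0.0, -0.001, -1.0]]
force: [1.5, -0.1, 0.0]
finger_gap: 0.0555
clock: 24.6
eef_pos: [0.5378, 0.2702, 0.1804]
eef_rot: [[0.62, 0.784, 0.001], [0.784, -0.62, 0.0], [0.001, 0.001, -1.0]]
force: [0.6, 0.0, -0.9]
finger_gap: 0.0681
clock: 25.4
eef_pos: [0.5415, 0.3539, 0.1796]
eef_rot: [[0.622, 0.783, -0.0], [0.783, -0.622, -0.0], [-0.0, 0.0, -1.0]]
force: [0.1, 0.3, -0.1]
finger_gap: 0.0682
t 25.45 pos [0.5415 0.3541 0.1796] yaw 51.58 d(tool) [  0.8  -0.5 127.6] az 0.08 tilt [ 0.    0.01 -0.  ] gap 0.0684 F [-0.4 -0.7  0.7]
```

View pics/w8c.png

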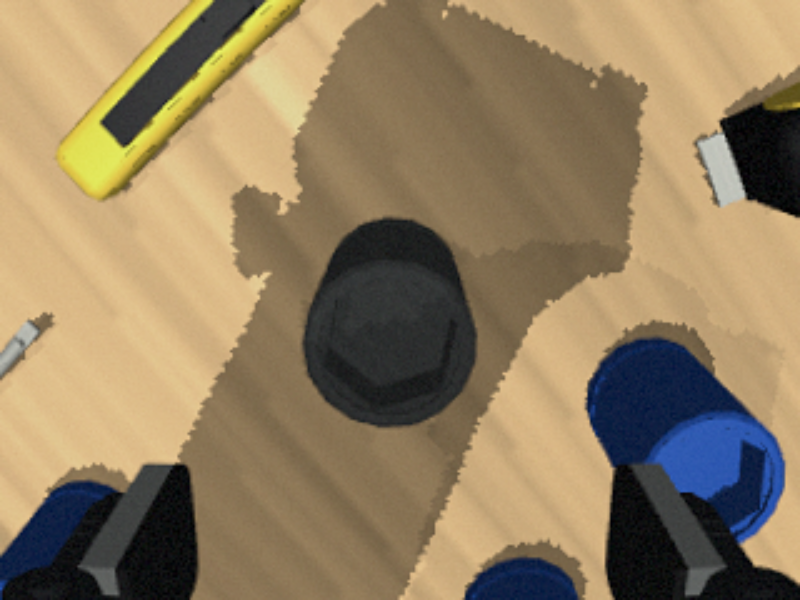

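Socket32 is dark with its mouth at crop (390,342). The blue one to the right has its foot near (640,390) and rim near (715,480). Checking clearance.

```bash
python3 - <<'E'
from go import *
f=lambda x,y:(160+x*.4,110+y*.4)
w=wrist(*f(390,342),.08);print(w,P['s32']);delta(w[0],w[1],.053)
R=np.array(read_state()['eef_rot'])
for pt,z in[((645,390),.0),((588,400),.0),((648,480),.08),((715,480),.08),((610,370),0)]: print((R.T@(wrist(*f(*pt),z)-w)*1000).round(1))
E
```

```text
[0.5418 0.3582 0.08  ] [0.5415 0.3551]
t 25.45 pos [0.5415 0.3541 0.1796] yaw 51.58 d(tool) [  3.4  -2.3 126.6] az 0.08 tilt [ 0.    0.01 -0.  ] gap 0.0684 F [-0.4 -0.7  0.7]
[-40.8  91.2  80. ]
[-44.4  70.1  80. ]
[-40.1  71.8   0. ]
[-40.8  91.9   0. ]
[-33.2  77.5  80. ]
```

```bash
python3 -m crank '[{"hand":-0.6,"x":2.5,"y":-1.5,"z":15,"ax":0,"ay":0,"az":0},{"hand":-0.6,"x":0,"y":0,"z":25,"ax":0,"ay":0,"az":0},{"hand":-0.6,"x":0,"y":0,"z":30,"ax":0,"ay":0,"az":0},{"hand":-0.6,"x":0,"y":0,"z":30,"ax":0,"ay":0,"az":0},{"hand":-0.6,"x":0,"y":0,"z":18,"ax":0,"ay":0,"az":0},{"hand":-0.6,"x":0,"y":0,"z":8,"ax":0,"ay":0,"az":0},{"hand":-0.6,"x":0,"y":0,"z":0,"ax":0,"ay":0,"az":0},{"hand":-0.6,"x":0,"y":0,"z":0,"ax":0,"ay":0,"az":0}]' 80
python3 -m crank '[{"hand":-0.4,"x":0,"y":0,"z":0,"ax":0,"ay":0,"az":0},{"hand":-0.3,"x":0,"y":0,"z":0,"ax":0,"ay":0,"az":0},{"hand":-0.1,"x":0,"y":0,"z":0,"ax":0,"ay":0,"az":0},{"hand":1,"x":0,"y":0,"z":0,"ax":0,"ay":0,"az":0},{"hand":1,"x":0,"y":0,"z":0,"ax":0,"ay":0,"az":0},{"hand":1,"x":0,"y":0,"z":0,"ax":0,"ay":0,"az":0},{"hand":1,"x":0,"y":0,"z":0,"ax":0,"ay":0,"az":0},{"hand":1,"x":0,"y":0,"z":0,"ax":0,"ay":0,"az":0}]' 80
python3 - <<'E'
from go import *
delta(.4901,-.0925,.2)
E
```

```text
clock: 26.25
eef_pos: [0.5421, 0.3582, 0.054]
eef_rot: [[0.62, 0.784, 0.001], [0.784, -0.62, 0.0], [0.001, 0.0, -1.0]]
force: [1.6, 0.4, 1.0]
finger_gap: 0.0684
clock: 27.05
eef_pos: [0.5417, 0.3588, 0.0548]
eef_rot: [[0.62, 0.785, 0.001], [0.785, -0.62, 0.002], [0.002, -0.001, -1.0]]
force: [-2.7, 1.6, 5.7]
finger_gap: 0.0447
t 27.05 pos [0.5417 0.3588 0.0548] yaw 51.68 d(tool) [-385.8  239.2 -146. ] az 0.18 tilt [-0.03 -0.11  0.  ] gap 0.0447 F [-2.7  1.6  5.7]
```

```bash
python3 -m crank '[{"hand":1,"x":0,"y":0,"z":-8,"ax":0,"ay":0,"az":0},{"hand":1,"x":0,"y":0,"z":-18,"ax":0,"ay":0,"az":0},{"hand":1,"x":0,"y":0,"z":-28,"ax":0,"ay":0,"az":0},{"hand":1,"x":0,"y":0,"z":-30,"ax":0,"ay":0,"az":0},{"hand":1,"x":0,"y":0,"z":-28,"ax":0,"ay":0,"az":0},{"hand":1,"x":0,"y":0,"z":-20,"ax":0,"ay":0,"az":0},{"hand":1,"x":-6,"y":4,"z":-13,"ax":0,"ay":0,"az":0},{"hand":1,"x":-15,"y":9,"z":0,"ax":0,"ay":0,"az":0}]' 80
python3 -m crank '[{"hand":1,"x":-25,"y":15,"z":0,"ax":0,"ay":0,"az":0},{"hand":1,"x":-30,"y":19,"z":0,"ax":0,"ay":0,"az":0},{"hand":1,"x":-30,"y":19,"z":0,"ax":0,"ay":0,"az":0},{"hand":1,"x":-30,"y":19,"z":0,"ax":0,"ay":0,"az":0},{"hand":1,"x":-30,"y":19,"z":0,"ax":0,"ay":0,"az":0},{"hand":1,"x":-30,"y":19,"z":0,"ax":0,"ay":0,"az":0},{"hand":1,"x":-30,"y":19,"z":0,"ax":0,"ay":0,"az":0},{"hand":1,"x":-30,"y":19,"z":0,"ax":0,"ay":0,"az":0}]' 80
python3 -m crank '[{"hand":1,"x":-30,"y":19,"z":0,"ax":0,"ay":0,"az":0},{"hand":1,"x":-30,"y":19,"z":0,"ax":0,"ay":0,"az":0},{"hand":1,"x":-28,"y":17,"z":0,"ax":0,"ay":0,"az":0},{"hand":1,"x":-22,"y":13,"z":0,"ax":0,"ay":0,"az":0},{"hand":1,"x":-14,"y":8,"z":0,"ax":0,"ay":0,"az":0},{"hand":1,"x":-5,"y":3,"z":0,"ax":0,"ay":0,"az":0},{"hand":1,"x":0,"y":0,"z":0,"ax":0,"ay":0,"az":0},{"hand":1,"x":0,"y":0,"z":0,"ax":0,"ay":0,"az":0}]' 80
python3 - <<'E'
from go import *
p,d=snap('wrist','w9')
delta(.4901,-.0925,.0595)
p,d=snap('wrist','w9b');delta(.4901,-.0925,.0595)
cv2.imwrite('pics/w9c.png',cv2.resize(p[80:440,80:560,::-1],(800,600)))
E
```

```text
clock: 27.85
eef_pos: [0.5395, 0.334, 0.2]
eef_rot: [[0.619, 0.785, 0.002], [0.785, -0.619, 0.001], [0.002, 0.001, -1.0]]
force: [-0.1, 0.7, -7.3]
finger_gap: 0.0445
clock: 28.65
eef_pos: [0.5074, 0.0554, 0.1976]
eef_rot: [[0.621, 0.784, -0.002], [0.784, -0.621, -0.001], [-0.002, -0.002, -1.0]]
force: [1.1, -0.4, -7.6]
finger_gap: 0.0443
clock: 29.45
eef_pos: [0.4906, -0.0922, 0.1981]
eef_rot: [[0.62, 0.785, -0.001], [0.785, -0.62, 0.001], [0.0, -0.001, -1.0]]
force: [0.7, -0.3, -7.6]
finger_gap: 0.0444
t 29.5 pos [ 0.4907 -0.092   0.1982] yaw 51.71 d(tool) [ -0.8  -0.1 138.7] az 0.21 tilt [-0.06 -0.01  0.  ] gap 0.0449 F [ 0.  -0.8 -6.6]
t 29.55 pos [ 0.4909 -0.092   0.1983] yaw 51.73 d(tool) [ -0.9  -0.2 138.8] az 0.23 tilt [-0.04 -0.01  0.  ] gap 0.0442 F [-0.3  0.4 -6.6]
```

View pics/w9c.png

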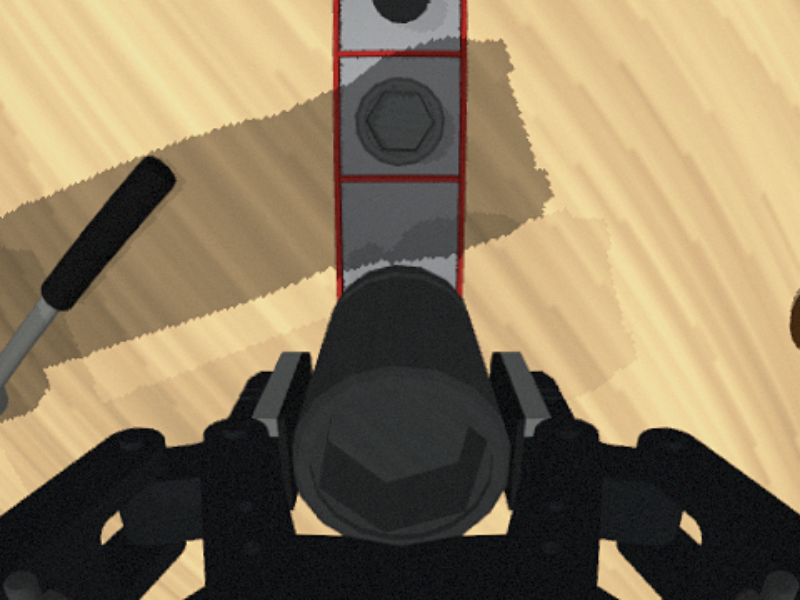

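Socket24 is centred in bay3 at (400,122). The bay3/4 wall is at crop (401,179).

```bash
python3 - <<'E'
from go import *
a=wrist(80+401*.6,80+179*.6,.013)[:2];print('bay4',a-.0325*np.array([.62,.785]))
E
python3 -m crank '[{"hand":1,"x":-0.5,"y":0,"z":15,"ax":0,"ay":0,"az":0},{"hand":1,"x":0,"y":0,"z":25,"ax":0,"ay":0,"az":0},{"hand":1,"x":0,"y":0,"z":30,"ax":0,"ay":0,"az":0},{"hand":1,"x":0,"y":0,"z":30,"ax":0,"ay":0,"az":0},{"hand":1,"x":0,"y":0,"z":20,"ax":0,"ay":0,"az":0},{"hand":1,"x":0,"y":0,"z":10,"ax":0,"ay":0,"az":0},{"hand":1,"x":0,"y":0,"z":3,"ax":0,"ay":0,"az":0},{"hand":1,"x":0,"y":0,"z":0,"ax":0,"ay":0,"az":0}]' 80
python3 -m crank '[{"hand":1,"x":0,"y":0,"z":1,"ax":0,"ay":0,"az":0},{"hand":1,"x":0,"y":0,"z":1,"ax":0,"ay":0,"az":0},{"hand":1,"x":0,"y":0,"z":0.5,"ax":0,"ay":0,"az":0},{"hand":1,"x":0,"y":0,"z":0.5,"ax":0,"ay":0,"az":0},{"hand":1,"x":0,"y":0,"z":0,"ax":0,"ay":0,"az":0},{"hand":1,"x":0,"y":0,"z":0,"ax":0,"ay":0,"az":0},{"hand":1,"x":0,"y":0,"z":0,"ax":0,"ay":0,"az":0},{"hand":1,"x":0,"y":0,"z":0,"ax":0,"ay":0,"az":0}]' 80
```

```text
bay4 [ 0.4909 -0.0929]
clock: 30.35
eef_pos: [0.4912, -0.0931, 0.0658]
eef_rot: [[0.62, 0.785, 0.001], [0.785, -0.62, -0.0], [0.0, 0.001, -1.0]]
force: [0.8, -0.4, -6.1]
finger_gap: 0.0447
clock: 31.15
eef_pos: [0.4907, -0.0933, 0.0625]
eef_rot: [[0.62, 0.784, 0.0], [0.784, -0.62, -0.0], [0.0, 0.0, -1.0]]
force: [-0.1, 0.3, -6.4]
finger_gap: 0.0443
```

```bash
python3 -m crank '[{"hand":1,"x":0,"y":0,"z":1.5,"ax":0,"ay":0,"az":0},{"hand":1,"x":0,"y":0,"z":0.8,"ax":0,"ay":0,"az":0},{"hand":1,"x":0,"y":0,"z":0.5,"ax":0,"ay":0,"az":0},{"hand":1,"x":0,"y":0,"z":0.5,"ax":0,"ay":0,"az":0},{"hand":1,"x":0,"y":0,"z":0,"ax":0,"ay":0,"az":0},{"hand":1,"x":0,"y":0,"z":0,"ax":0,"ay":0,"az":0},{"hand":1,"x":0,"y":0,"z":0,"ax":0,"ay":0,"az":0},{"hand":1,"x":0,"y":0,"z":0,"ax":0,"ay":0,"az":0}]' 80
```

```text
clock: 31.95
eef_pos: [0.4907, -0.0933, 0.0592]
eef_rot: [[0.62, 0.784, -0.0], [0.784, -0.62, -0.0], [-0.0, 0.0, -1.0]]
force: [-0.8, 0.1, -6.3]
finger_gap: 0.0445
```

```bash
python3 -m crank '[{"hand":1,"x":0,"y":0,"z":0.5,"ax":0,"ay":0,"az":0},{"hand":1,"x":0,"y":0,"z":0.5,"ax":0,"ay":0,"az":0},{"hand":1,"x":0,"y":0,"z":0.3,"ax":0,"ay":0,"az":0},{"hand":1,"x":0,"y":0,"z":0,"ax":0,"ay":0,"az":0},{"hand":1,"x":0,"y":0,"z":0,"ax":0,"ay":0,"az":0},{"hand":1,"x":0,"y":0,"z":0,"ax":0,"ay":0,"az":0},{"hand":1,"x":0,"y":0,"z":0,"ax":0,"ay":0,"az":0},{"hand":1,"x":0,"y":0,"z":0,"ax":0,"ay":0,"az":0}]' 80
```

```text
clock: 32.75
eef_pos: [0.4908, -0.0934, 0.0587]
eef_rot: [[0.62, 0.784, 0.0], [0.784, -0.62, -0.0], [0.0, 0.001, -1.0]]
force: [-3.0, 0.8, 5.7]
finger_gap: 0.0444
```

```bash
python3 -m crank '[{"hand":-0.1,"x":0,"y":0,"z":0,"ax":0,"ay":0,"az":0},{"hand":-0.3,"x":0,"y":0,"z":0,"ax":0,"ay":0,"az":0},{"hand":-0.5,"x":0,"y":0,"z":0,"ax":0,"ay":0,"az":0},{"hand":-0.6,"x":0,"y":0,"z":0,"ax":0,"ay":0,"az":0},{"hand":-0.6,"x":0,"y":0,"z":-10,"ax":0,"ay":0,"az":0},{"hand":-0.6,"x":0,"y":0,"z":-25,"ax":0,"ay":0,"az":0},{"hand":-0.6,"x":0,"y":0,"z":-45,"ax":0,"ay":0,"az":0},{"hand":-0.6,"x":0,"y":0,"z":-43,"ax":0,"ay":0,"az":0}]' 80
python3 -m crank '[{"hand":-0.6,"x":-30,"y":0,"z":0,"ax":0,"ay":0,"az":0},{"hand":-0.6,"x":-35,"y":0,"z":0,"ax":0,"ay":0,"az":0},{"hand":-0.6,"x":-35,"y":0,"z":0,"ax":0,"ay":0,"az":0},{"hand":-0.6,"x":-35,"y":0,"z":0,"ax":0,"ay":0,"az":0},{"hand":-0.6,"x":-30,"y":0,"z":0,"ax":0,"ay":0,"az":0},{"hand":-0.6,"x":-10,"y":0,"z":0,"ax":0,"ay":0,"az":0},{"hand":-0.6,"x":0,"y":0,"z":0,"ax":0,"ay":0,"az":0},{"hand":-0.6,"x":0,"y":0,"z":0,"ax":0,"ay":0,"az":0}]' 80
python3 - <<'E'
from go import *
t,_=snap('top','t9');s,_=snap('side','s9');delta(0,0,0)
a=cv2.resize(t[170:300,250:400,::-1],(450,390),interpolation=cv2.INTER_CUBIC)
b=cv2.resize(s[150:345,260:435,::-1],(350,390),interpolation=cv2.INTER_CUBIC)
cv2.imwrite('pics/m9.png',np.hstack([a,b]))
E
```

```text
clock: 33.55
eef_pos: [0.4902, -0.0931, 0.1826]
eef_rot: [[0.62, 0.784, -0.001], [0.784, -0.62, 0.0], [-0.0, -0.001, -1.0]]
force: [0.3, 0.1, 0.5]
finger_gap: 0.0683
clock: 34.35
eef_pos: [0.3826, -0.2302, 0.1812]
eef_rot: [[0.62, 0.784, 0.001], [0.784, -0.62, 0.0], [0.001, 0.0, -1.0]]
force: [0.1, -0.8, -0.2]
finger_gap: 0.0677
t 34.45 pos [ 0.3828 -0.2298  0.181 ] yaw 51.74 d(tool) [ -56.7 -442.9  180.9] az 0.24 tilt [ 0.01 -0.02  0.  ] gap 0.0686 F [-0.  -0.7 -0.2]
```

View pics/m9.png

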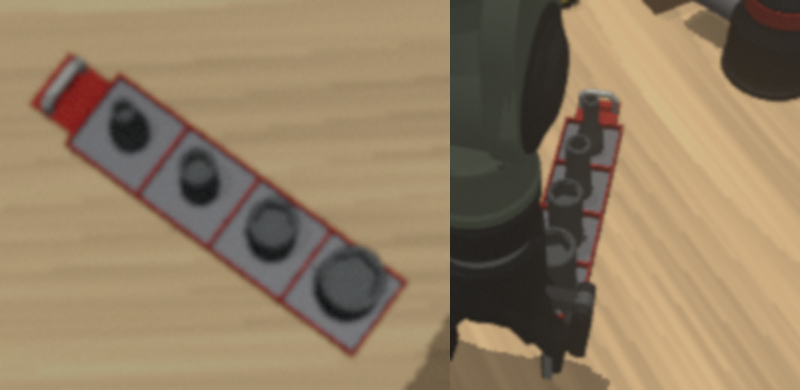

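All four stand upright in order, with top-crop rims at (123,111), (199,164), (272,219) and (350,279). Numeric check next.

```bash
python3 - <<'E'
from go import *
b=np.array([.611,.0602]);e=np.array([.6215,.7834])
for i,(x,y) in enumerate([(123,111),(199,164),(272,219),(350,279)]):
    w=at_z('top',250+x/3,170+y/3,.084)[:2];q=b-.065*i*e
    print(i+1,w,q,'err mm',(np.linalg.norm(w-q)*1000).round(1),'vs top-measured bay',(np.linalg.norm(w-B[f'bay{i+1}'])*1000).round(1))
print(read_state()['force']); close_job()
E
```

```text
1 [0.6117 0.0579] [0.611  0.0602] err mm 2.4 vs top-measured bay 2.7
2 [0.5726 0.0065] [0.5706 0.0093] err mm 3.4 vs top-measured bay 2.9
3 [ 0.5327 -0.0421] [ 0.5302 -0.0416] err mm 2.6 vs top-measured bay 0.8
4 [ 0.49   -0.0932] [ 0.4898 -0.0926] err mm 0.7 vs top-measured bay 2.0
[-0.0212 -0.6567 -0.1835]
the job is handed in; nothing more can be done
```

All four dark sockets are back in the tray, one to a bay. Starting at the handle they are 10, 17, 24 and 32 mm. I lowered each one until the force reading showed contact with the bay floor, then released it. The job was handed in at about 34 s of the 115 s limit; no verdict is reported.

**Placement:** in the last top and side pictures the arm hides part of socket32's bay in the side view. In the top view all four stand upright, mouth up. Their mouths are within about 3.5 mm of the bay centres (limit 12 mm).

**Gripper:** it stands open, clear of everything, with no notable force on it.

**Jar:** the arm never came near it, but I did not measure its position again at the end.

**Disagreements:**
- The side camera put the tray's middle about 7 mm from where the top camera did. I used a position drawn from the wrist and top views, which agreed within about 4 mm.
- The first two move calls were refused because every row needs all seven keys. Nothing moved.

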